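# Turn bushes over into a second tray

## Task

First lay the empty tray face-down, rim to rim, on the full tray in the turnover fixture and slide it home against the end wall so that its ears are under all four hooks. Then pull up the spring lock pin and park it a quarter turn round in its rest notch so that it stays out, and crank the cradle right over to its stop so that all six bushes drop into the second tray. Leave both trays in the fixture with the pin parked, let go, and do not disturb the other things on the bench.

Things in the scene. Friction and masses are not known exactly. Their poses are not given: they have to be found in the camera images.
- fixture: Grey turnover fixture, fixed on the table. Origin on the table under the middle of the tray nest; y runs along the level turning axis (95 mm high) from the nest past the pin and headstock to the crank. Base plate 150 x 225 mm; headstock 134 mm high from y = 105 to 145 mm; steel pin guide at y = 88 mm, 32 mm square, top 159 mm high.
- cradle (a joint): Angle of the cradle (nest, hub and crank together) about the fixture's +y axis through the turning axis: 0 at the start, full tray the right way up; 3.14 turned right over against its stop. Moderately stiff (about 0.25 to 0.4 N m) and stays where it is left. Locked at 0 while the pin is down.
- nest (a point): Middle of the nest on the turning axis, turning with the cradle; axes as the fixture's when cradle = 0. Nest floor (98 x 128 mm) is 22 mm below it, so the full tray's rim is 1 mm below it. An end wall closes the +y end (inner face 61 mm from it, top 26 mm above it); the -y end is open. A tray home face-down on the full one has its origin within 2 mm of this point, y along the nest.
- load_point (a point): Turns with the cradle, 22 mm from the nest's middle towards -y, in height of the full tray's rim. Lower the empty tray here (its origin on this point, y along the nest), flat onto the rim, so that its ears pass the hooks with 7 mm to spare and its sides with 3 mm; then slide it 22 mm towards +y until it meets the end wall.
- hook (a point): One of the four steel hooks that keep the trays in, at x = +41, y = +50 mm of the nest; the others are at (-41, 50), (41, -50), (-41, -50). Each is 14 mm long along y, on a post whose inner face is 41.5 mm from the nest's middle plane; hooks reach inwards to 34 mm. This point is on the hook's underside, 22 mm above the nest's middle; hook tops are 28 mm above it. Sides are open between posts.
- full_tray: Black plastic tray in the nest, 62 (x) x 120 (y) x 21 mm high, open top, with 2 x 3 pockets (26.5 x 26 mm, 17 mm deep, pitch 29.5 x 29 mm), solid 18 mm end blocks, and four round ears (5 mm thick, level with its underside) of radius 8 mm centred at x = +-32, y = +-50 mm, so 80 mm wide over the ears. Origin: centre of its underside, z towards its open face. About 140 g.
- empty_tray: A tray of the same make, empty, lying face-down on the table. Origin: centre of its rim plane (on the table at the start), z from the rim towards its underside, which is up at the start, 21 mm above the table; y along its 120 mm length. Ears are then on top (16 to 21 mm high). Either way round will do. Grip it across its 62 mm width, at the middle of its length.
- pin_lift (a joint): Lift of the spring lock pin: 0 locked down, 0.020 m highest. The spring pushes it down with 6 N at 0, 9 N at 0.020. Its cross bar sits in a 15 mm deep slot along the fixture's x: it can be turned only when lifted more than 15 mm. Turned a quarter turn and let down it stays in a 4 mm deep rest notch, at 0.011 m, clear of the hub (which needs 8 mm).
- pin_turn (a joint): Turn of the pin about the vertical: 0 in the slot, +1.57 or -1.57 in the rest notch (either way).
- pin_grip (a point): Middle of the pin's black grip bar, which is 44 mm long (along the fixture's x when locked), 12 mm thick and 16 mm high, 184.5 mm above the table when locked; free all round down to the pin guide 26 mm below. At fixture x = 0, y = 88 mm.
- crank_grip (a point): Middle of the crank's black round grip: 18 mm diameter, 56 mm long along the fixture's y, free to spin about itself, 62 mm from the turning axis, y = 193 mm in the fixture. At the start it is level with the turning axis on the -x side; it travels over the top to the +x side. The crank arm is 29 mm to its -y side.
- bush1_mid (a point): Middle of a plain steel bush, 20 mm diameter, 12 mm high, 30 g, one per pocket of the full tray.
- bush2_mid (a point): Middle of another such bush.
- bush3_mid (a point): Middle of another such bush.
- bush4_mid (a point): Middle of another such bush.
- bush5_mid (a point): Middle of another such bush.
- bush6_mid (a point): Middle of another such bush.
- wide_tray: Bystander: wide black four-compartment tray without ears, 100 x 100 x 30 mm, origin under its centre. Not part of the job.
- oiler: Bystander: white oil bottle, 44 mm diameter, 110 mm high.
- driver: Bystander: screwdriver lying flat.
- spanner: Bystander: spanner lying flat.
- spares_cup: Bystander: aluminium cup, 70 mm across, 50 mm high.
- stepped_shaft: Bystander: stepped steel shaft standing on its 40 mm end, 95 mm high.
Mind the look-alikes: they are no part of the job. What is shaped like the empty_tray but orange or yellow is not meant.

How it is judged:
On the way, in this order (a step that is already met when the one before it is completed fails the run):
1. the empty tray is laid face-down on the full tray and slid home under all four hooks (x of empty_tray in the frame of nest between -0.005 and 0.005 m and y of empty_tray in the frame of nest between -0.004 and 0.004 m and z of empty_tray in the frame of nest between -0.004 and 0.004 m), for 0.2 s.
2. the lock pin is parked in its rest notch and let go (value of joint pin_lift above 0.008 m and (value of joint pin_turn above 1.3 rad or value of joint pin_turn below -1.3 rad) and contact force between the fingers and pin_turn below 0.2 N), for 0.3 s.
3. the cradle is cranked right over to its stop (value of joint cradle above 3.05 rad), for 0.2 s.
At the end, for the whole second after the job is handed in: Cradle turned over (above 3.05 rad), pin parked (lifted over 8 mm, turned over 1.3 rad), second tray home under the hooks (within 5 mm across, 4 mm along and in height of the nest middle) and at rest, all six bushes in its pockets (their middles at least 5 mm below its rim) (all of step 1 and value of joint cradle above 3.05 rad and value of joint pin_lift above 0.008 m and (value of joint pin_turn above 1.3 rad or value of joint pin_turn below -1.3 rad) and z of bush1_mid in the frame of empty_tray between 0.005 and 0.017 m and x of bush1_mid in the frame of empty_tray between -0.028 and 0.028 m and y of bush1_mid in the frame of empty_tray between -0.042 and 0.042 m and z of bush2_mid in the frame of empty_tray between 0.005 and 0.017 m and x of bush2_mid in the frame of empty_tray between -0.028 and 0.028 m and y of bush2_mid in the frame of empty_tray between -0.042 and 0.042 m and z of bush3_mid in the frame of empty_tray between 0.005 and 0.017 m and x of bush3_mid in the frame of empty_tray between -0.028 and 0.028 m and y of bush3_mid in the frame of empty_tray between -0.042 and 0.042 m and z of bush4_mid in the frame of empty_tray between 0.005 and 0.017 m and x of bush4_mid in the frame of empty_tray between -0.028 and 0.028 m and y of bush4_mid in the frame of empty_tray between -0.042 and 0.042 m and z of bush5_mid in the frame of empty_tray between 0.005 and 0.017 m and x of bush5_mid in the frame of empty_tray between -0.028 and 0.028 m and y of bush5_mid in the frame of empty_tray between -0.042 and 0.042 m and z of bush6_mid in the frame of empty_tray between 0.005 and 0.017 m and x of bush6_mid in the frame of empty_tray between -0.028 and 0.028 m and y of bush6_mid in the frame of empty_tray between -0.042 and 0.042 m and linear speed of empty_tray below 0.02 m/s); the robot touches nothing.
It fails at once if a bystander is moved by more than 30 mm (distance of any of wide_tray, oiler, driver, spanner, spares_cup, stepped_shaft from where it was at the start of the episode above 0.03 m).
It also fails if it takes over 72 s, if anything falls off the work surface, if the arm or the gripper's body presses on something with over 40 N, if the wrist force passes 120 N, or if a joint passes its speed limit or range.

## Robot

A 6-joint arm with a two-finger parallel gripper is mounted at the origin on the work surface. World frame = base frame: x ahead of the robot, y to its left, z up, the work surface at z = 0. Lengths are in m, angles in rad, forces in N, time in s.
With the tool pointing down it reaches from about 0.275 to 0.775 m from the base axis. Payload 14.6 kg.
Tool frame: the origin (TCP) lies midway between the tips of the shut fingers; the grasp point (between the pads) lies 19 mm behind it; z points along the fingers, x is the direction in which the jaws open and shut, and the axes are right-handed (so a half turn about z gives the same grasp; the last joint's range is limited). The gripper opens to 85 mm and grips with 20 to 120 N. Pads are 22 mm wide; open, the fingers measure 114 mm over their backs; the gripper's body (76 mm by 85 mm) begins 54 mm behind the grasp point. The pads swing forward as they close: fully open they stand 13 mm farther back than shut.
Start: joints at [1.096, 0.263, -0.048, 1.259, 0, 1.415], TCP at [0.165, 0.498, 0.203] pointing down, gripper open.
Joint ranges: [-2.65, 2.65], [-0.89, 1.7], [-1.18, 1.37], [-2.13, 2.11], [-1.35, 1.29], [-3.14, 3.14]. Speed limits (rad/s): [1.89, 1.89, 2.57, 2.79, 3.14, 3.14].

## Interface

Orientations are given as a rotation vector (axis times angle).
In Python, from cell import telemetry, grab_frame, job_done gives the robot as it stands.
- The arm moves only by the tool play_rows, never from a script. Its arguments are lists of equal length, an entry for each row: "claw": the gripper command: -1 is fully open, 1 is shut, values between are in proportion; "xyz": the shift along the tool's x, y, z in units of 30 mm (1.0 is 30 mm), a list of three; "angular": the turn, a rotation vector about the tool's x, y, z in units of 6 degrees (1.0 is 6 degrees), a list of three. A call has exactly 10 rows; each row shifts and turns the commanded pose from where the row before left it, along the tool's axes as they then stand; what a row does not reach is not made up. A row lasts 1/8 s, in which the tool goes at most 62.5 mm and 10.7 degrees, less where a joint would pass 70% of its speed; a pose out of reach is approached as far as the arm can. A call is refused whole if a number of a shift passes 1 or a number of a turn 1, either way. A call with a gripper value outside its range is refused whole. The fingers move at their own pace and stop on an object; "squeeze" is the grip in N (left out, the last holds). Time passes only in rows, so rows that do not move let the fingers close, or fill a call up. It gives the time, the measured TCP pose, the force and the opening at its end, in the units of the state.
- telemetry.sense(): the state, without advancing time (a new reading comes with each control period).
- grab_frame(name): name is "side" or "top"; returns a dict with "color" (480x640x3 uint8, blue, green, red), "fov_y" (degrees; the focal length in pixels is half the picture's height over the tangent of half this angle, whatever the lens; pixels are square), "cx", "cy" (the principal point, pixels), "camera_from_world" (4x4, takes a point from world to camera coordinates). Camera axes: x right, y down, z forward; pixel columns grow to the right and rows downward; lengths in m; the calibration is good to about 2 mm. A picture is of the moment at which its call begins. There is no depth.
- job_done(): hands the job in, once; it reports no verdict.
The state is a dict: "t": time; "joint_positions": joint angles; "qd": joint speeds; "tau": joint torques, N m; "tcp_pos": TCP position; "eef_rot": TCP orientation; "wrist_force": force on the tool from outside, world axes, zero at the start; "wrist_torque": the same for the moment, N m; "width": opening from 0.0 (shut) to 1.0 (fully open).
Only numpy, scipy, OpenCV 4.12 (cv2) and the standard library are available. Lean on these libraries where they do the work, as an engineer would, in place of code of your own. Each camera call takes 0.05 s, during which the arm holds its last target.

## Working session

There is one attempt and no reset: what is moved stays moved. The work goes in short steps, Python scripts to look and compute and a tool call to move; the robot and the scene stay as the last step left them, time stands still between calls to the robot, and variables do not carry over. Pictures are saved under pics/ and viewed, and the job is handed in when it is done.

Besides the shell and the picture viewer there is one more tool, called as name(argument=value, ...) on one line, values as JSON. play_rows: Moves the arm, as the interface text tells. Its arguments: {"type":"object","properties":{"claw":{"type":"array","items":{"type":"number"}},"xyz":{"type":"array","items":{"type":"array","items":{"type":"number"}}},"angular":{"type":"array","items":{"type":"array","items":{"type":"number"}}},"squeeze":{"type":"number"}},"required":["claw","xyz","angular"]}

```bash
ls; mkdir -p pics
python3 - <<'E'
from cell import telemetry, grab_frame
import cv2,pickle
s=telemetry.sense();print(s)
for n in("side","top"):
    f=grab_frame(n);cv2.imwrite(f"pics/{n}0.png",f["color"]);pickle.dump(f,open(f"pics/{n}0.pkl","wb"))
    print(n,f["fov_y"],f["cx"],f["cy"],f["camera_from_world"],[k for k in f])
E
```

```text
pics
{'t': 0.0, 'joint_positions': array([ 1.09570431e+00,  2.63504721e-01, -4.89057200e-02,  1.25940445e+00,
        2.22198196e-05,  1.41550895e+00]), 'qd': array([ 0.00024393,  0.00072324,  0.00042348,  0.00016543, -0.00079799,
        0.00041691]), 'tau': array([ 3.73082521e-04, -6.37617588e+01,  3.84566045e+01,  1.37931106e-02,
       -8.37127163e-05,  5.10079565e-05]), 'tcp_pos': array([0.1649074 , 0.49812175, 0.20224601]), 'eef_rot': array([ 2.54644573e+00,  1.83914152e+00, -1.44192761e-03]), 'wrist_force': array([ 0.69400875, -0.46128195,  0.00960346]), 'wrist_torque': array([ 0.03319283, -0.02536466, -0.06734057]), 'width': 1.00044437163144}
side 55.19685454825998 324.240909533715 241.80182189631498 [[ 0.83987687 -0.54272075  0.00781234 -0.48111167]
 [-0.27127417 -0.43218476 -0.8600155   0.24597376]
 [ 0.47012463  0.72018784 -0.51020811  0.94559775]
 [ 0.          0.          0.          1.        ]] ['color', 'fov_y', 'cx', 'cy', 'camera_from_world']
top 44.51453981156462 309.3941882983221 236.48796267218734 [[-3.12438449e-03 -9.99736782e-01  2.27289649e-02 -3.42166201e-02]
 [-9.86960557e-01 -5.74990039e-04 -1.60961265e-01  5.49194687e-01]
 [ 1.60931966e-01 -2.29354968e-02 -9.86698974e-01  1.40458012e+00]
 [ 0.00000000e+00  0.00000000e+00  0.00000000e+00  1.00000000e+00]] ['color', 'fov_y', 'cx', 'cy', 'camera_from_world']
```

View pics/side0.png

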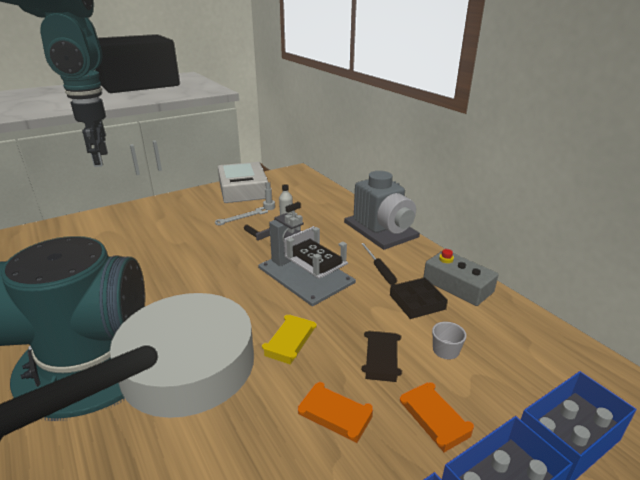

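View pics/top0.png

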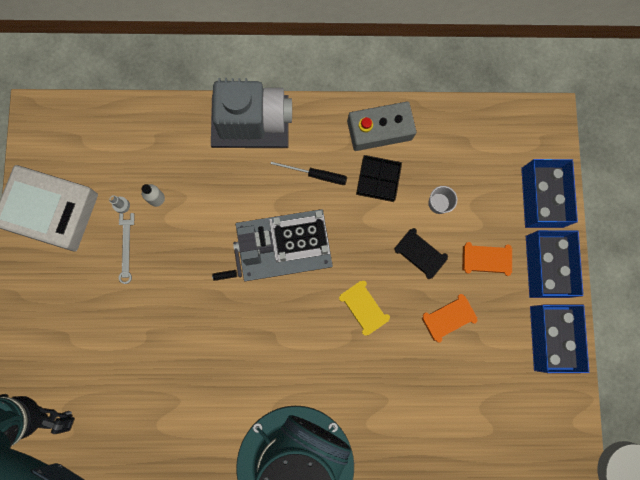

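The side view shows the fixture near (305,255) and the black empty tray at (381,355). In the top view the fixture is at (285,245) and the empty tray at (421,253). I'll enlarge both.

```bash
cat > h.py <<'E'
import numpy as np,cv2,pickle
from scipy.spatial.transform import Rotation as R
def load(n): return pickle.load(open(f"pics/{n}.pkl","rb"))
def f_(f): return 240/np.tan(np.radians(f["fov_y"]/2))
def proj(f,P):
    P=np.atleast_2d(P);T=f["camera_from_world"];c=P@T[:3,:3].T+T[:3,3]
    return c[:,:2]/c[:,2:]*f_(f)+[f["cx"],f["cy"]]
def back(f,px,z):
    T=f["camera_from_world"];px=np.atleast_2d(px)
    d=np.c_[(px-[f["cx"],f["cy"]])/f_(f),np.ones(len(px))]@T[:3,:3]
    o=-T[:3,:3].T@T[:3,3]
    return o+d*((z-o[2])/d[:,2:])
def grab(n,tag):
    from cell import grab_frame
    f=grab_frame(n);cv2.imwrite(f"pics/{tag}.png",f["color"]);pickle.dump(f,open(f"pics/{tag}.pkl","wb"));return f
def crop(f,x,y,w,h,k,out):
    c=cv2.resize(f["color"][y:y+h,x:x+w],None,fx=k,fy=k,interpolation=cv2.INTER_CUBIC)
    for i in range(0,w,10): cv2.putText(c,str(x+i),(i*k,8),0,.3,(0,0,255),1);cv2.line(c,(i*k,0),(i*k,h*k),(0,0,255) if i%50==0 else (90,90,200),1) if i%20==0 else 0
    for i in range(0,h,10): cv2.putText(c,str(y+i),(0,i*k+4),0,.3,(0,0,255),1);cv2.line(c,(0,i*k),(w*k,i*k),(90,90,200),1) if i%20==0 else 0
    cv2.imwrite(out,c)
E
python3 - <<'E'
from h import *
f=load("top0");crop(f,205,200,130,90,6,"pics/ct.png");crop(f,385,220,70,65,9,"pics/ctt.png")
f=load("side0");crop(f,240,195,120,110,5,"pics/cs.png")
crop(f,350,320,65,70,8,"pics/cst.png")
E
```

```text
(no output)
```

View pics/ct.png

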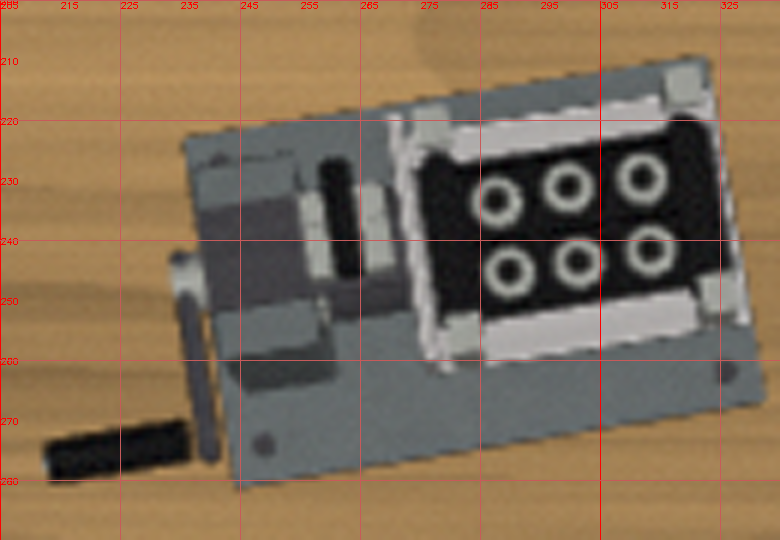

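View pics/ctt.png

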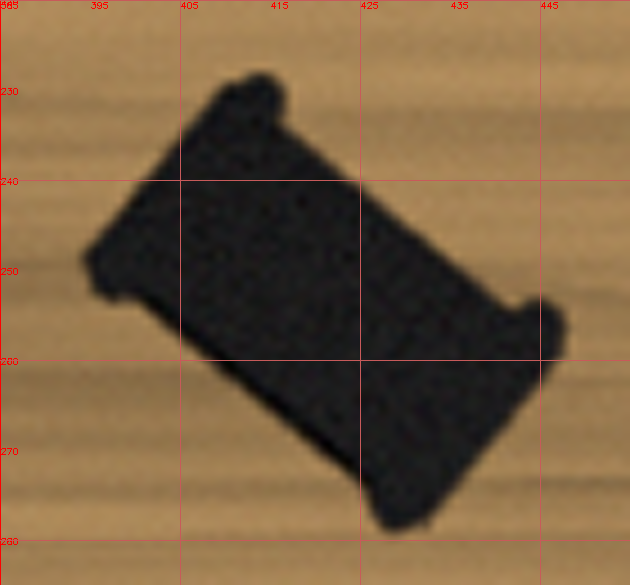

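View pics/cs.png

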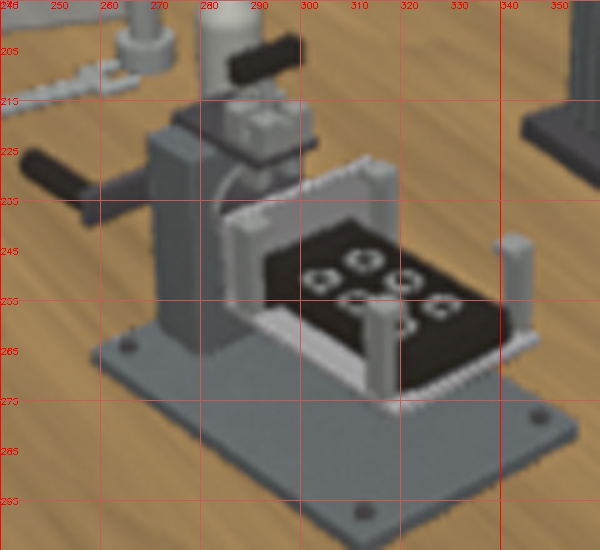

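View pics/cst.png

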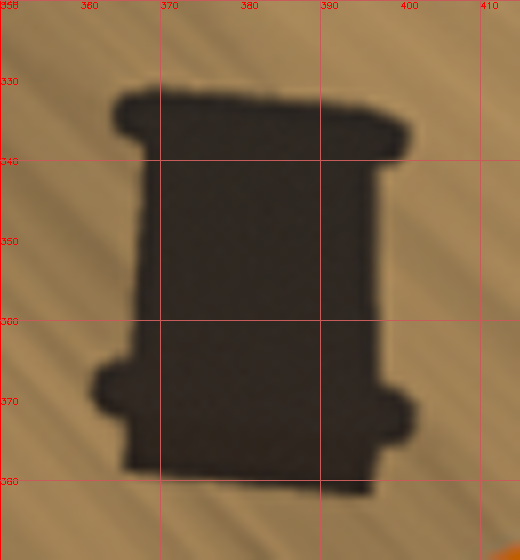

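```bash
cat > fit.py <<'E'
from h import *
from scipy.optimize import least_squares
from scipy.optimize import minimize
def traypolys():
    a=np.linspace(0,2*np.pi,32,endpoint=False)
    S=[[ (x,y,z) for x in(-31,31) for y in(-60,60) for z in(0,21)]]
    for sx in(-32,32):
        for sy in(-50,50): S.append([(sx+8*np.cos(t),sy+8*np.sin(t),z) for t in a for z in(16,21)])
    return [np.array(s)/1000 for s in S]
def render(f,polys,pose,roi,ss=8):
    x,y,w,h=roi;m=np.zeros((h*ss,w*ss),np.uint8);c,s=np.cos(pose[2]),np.sin(pose[2])
    M=np.array([[c,-s,0],[s,c,0],[0,0,1]])
    for P in polys:
        q=proj(f,P@M.T+[pose[0],pose[1],0]);q=(q-[x,y]+.5)*ss
        hull=cv2.convexHull(q.astype(np.float32))
        cv2.fillConvexPoly(m,np.round(hull*16).astype(np.int32),255,shift=4)
    return cv2.resize(m,(w,h),interpolation=cv2.INTER_AREA)/255.
def alpha(f,roi):
    x,y,w,h=roi;g=f["color"][y:y+h,x:x+w].astype(float).mean(2)
    lo=np.percentile(g,10);hi=np.percentile(g,85);return np.clip((hi-g)/(hi-lo)*1.0,0,1)
def fittray(fr,p0):
    pol=traypolys();A=[(f,r,alpha(f,r)) for f,r in fr]
    def cost(p):
        pose=[p[0]/100,p[1]/100,p[2]/10];return sum(((render(f,pol,pose,r)-a)**2).sum() for f,r,a in A)
    b=minimize(cost,[p0[0]*100,p0[1]*100,p0[2]*10],method="Nelder-Mead",options=dict(initial_simplex=None,xatol=1e-3,fatol=.01))
    return np.array([b.x[0]/100,b.x[1]/100,b.x[2]/10]),b.fun
if __name__=="__main__":
    T=load("top0");S=load("side0")
    rt=(385,220,70,65);rs=(350,320,62,70)
    c=back(T,[421,253],.02)[0];print(c)
    print(back(T,[[403,239],[438,267]],.021))
    e=back(T,[[403,239],[438,267]],.021);th=np.arctan2(e[0,1]-e[1,1],e[0,0]-e[1,0])-np.pi/2
    for fr in([(T,rt)],[(S,rs)],[(T,rt),(S,rs)]):
        print(fittray(fr,[c[0],c[1],th]))
E
python3 fit.py
cat > fix.py <<'E'
from h import *
from scipy.optimize import least_squares
T=load("top0");S=load("side0")
B=[(14.75,29,89),(14.75,0,89),(14.75,-29,89),(-14.75,29,89),(-14.75,0,89),(-14.75,-29,89)]
bt=[(287.8,233.5),(299.7,231),(312,229.8),(289.8,245),(301.3,243.8),(313.3,241.7)]
bs=[(313,246.8),(320.8,250.8),(328.6,256),(304,251),(311.4,255),(320,259.8)]
top=[((22,94,192.5),(258.3,227)),((22,82,192.5),(263,226.2)),((-22,82,192.5),(265.5,245.5)),((-22,94,192.5),(261,246.3)),
((16,104,159),(254.7,232.5)),((-16,104,159),(257,246.5)),((16,72,159),(268,230.5)),((-16,72,159),(270.5,244.5)),
((-62,221,95),(212.5,277.5)),((-62,165,95),(236,273.5))]
side=[((0,88,184.5),(293.2,207)),((-62,221,95),(245,227)),((-62,165,95),(258,236))]
pt=[((75,1),(235.7,223.3)),((75,0),(323,210)),((-75,0),(332.5,266.5)),((-75,1),(244.5,281))]
ps=[((-75,1),(258.6,266.4)),((-75,0),(313,305)),((75,0),(355.6,281))]
def W(p,P):
    c,s=np.cos(p[2]),np.sin(p[2]);P=np.array(P,float)/1000
    return P@np.array([[c,-s,0],[s,c,0],[0,0,1]]).T+[p[0],p[1],0]
def res(p,d=False):
    r=[]
    for f,o,bo,po,(k) in((T,top,bt,pt,5),(S,side,bs,ps,7)):
        off=p[k:k+2]
        r.append(proj(f,W(p,[a for a,_ in o]))+off-np.array([b for _,b in o]))
        r.append(proj(f,W(p,np.array(B)+[p[9],p[10],0]))+off-np.array(bo))
        r.append(.7*(proj(f,W(p,[(a[0],p[3]+225*a[1],p[4]) for a,_ in po]))+off-np.array([b for _,b in po])))
    if d: return r
    return np.r_[np.concatenate(r).ravel(),p[5:9]/.7,p[9:11]/1.5,(p[4]-10)/4]
b=least_squares(res,[.48,-.0,.1,-75,10,0,0,0,0,0,0],loss="soft_l1",x_scale=[.01,.01,.01,1,1,1,1,1,1,1,1])
print(b.x.round(4),b.cost)
for r in res(b.x,True): print(r.round(1).tolist())
np.save("fix.npy",b.x[:3])
E
python3 fix.py
```

```text
[ 0.51131013 -0.31604     0.02      ]
[[ 0.54676859 -0.27145118  0.021     ]
 [ 0.47581075 -0.35739708  0.021     ]]
(array([ 0.5116743 , -0.31561809, -0.69618922]), np.float64(30.751809370809568))
(array([ 0.5105912 , -0.31452698, -0.69954376]), np.float64(30.8740287076659))
(array([ 0.51084403, -0.31505423, -0.70086838]), np.float64(72.58449903520619))
[ 5.40200e-01 -1.32000e-02  1.62700e-01 -7.07978e+01  7.59540e+00
 -2.15000e-02  5.23000e-02  4.45000e-02  5.96000e-02 -2.34000e-01
  3.06000e-01] 3.5392139463902907
[[-0.6, -0.1], [0.0, -0.1], [0.6, -0.1], [-0.3, -0.0], [-0.0, 0.3], [-0.2, 0.0], [0.6, 0.1], [0.3, -0.2], [-0.3, 0.1], [-0.1, 0.2]]
[[-0.1, -0.2], [-0.1, 0.4], [-0.5, -0.3], [-0.2, 0.3], [0.3, -0.4], [0.3, -0.2]]
[[0.0, -0.0], [0.0, -0.4], [0.4, 0.3], [-0.0, 0.4]]
[[0.0, 0.1], [0.5, 0.1], [-0.6, -1.2]]
[[0.1, -0.0], [-0.1, 0.5], [-0.1, -0.1], [0.3, -0.2], [0.4, 0.4], [-0.4, 0.4]]
[[-0.5, -0.3], [-0.4, 0.0], [0.6, -0.2]]
```

```bash
cat > plan.py <<'E'
import sys
from h import *
from cell import telemetry
def cur():
    s=telemetry.sense();M=R.from_rotvec(s["eef_rot"]).as_matrix();return s,np.array(s["tcp_pos"]),M
def show():
    s,p,M=cur();print("t %.2f"%s["t"],"tcp",p.round(4),"phi %.4f"%np.arctan2(M[1,0],M[0,0]),"z",M[:,2].round(3),"F",s["wrist_force"].round(1),"Tq",s["wrist_torque"].round(2),"w %.3f"%s["width"],"q",s["joint_positions"].round(2))
def plan(tgt,phi,n,ease=0):
    s,p,M=cur();c,sn=np.cos(phi),np.sin(phi)
    G=np.array([[c,sn,0],[sn,-c,0],[0,0,-1.]])
    rv=R.from_matrix(M.T@G).as_rotvec();xs=[];an=[]
    Mi=M
    for i in range(n):
        d=(np.array(tgt)-p)/n
        xs.append((Mi.T@d/.03).round(2).tolist());an.append((np.degrees(rv)/6/n).round(2).tolist())
        Mi=Mi@R.from_rotvec(rv/n).as_matrix()
    print("xyz",xs);print("ang",an)
def fixw(x,y):
    a=np.load("fix.npy");c,s=np.cos(a[2]),np.sin(a[2]);return np.array([a[0]+c*x-s*y,a[1]+s*x+c*y])/1 if False else np.array([a[0]+c*x/1000-s*y/1000,a[1]+s*x/1000+c*y/1000])
E
python3 - <<'E'
from plan import *
show();plan([.511,-.315,.11],2.442,24)
for n,a in dict(load=(0,-22),nest=(0,0),pin=(0,88),c0=(-62,193),c1=(62,193)).items(): print(n,fixw(*a))
E
```

```text
t 0.10 tcp [0.165  0.4981 0.2023] phi 1.2509 z [-0.    -0.001 -1.   ] F [ 0.5 -0.8  0.2] Tq [ 0.01 -0.    0.03] w 1.002 q [ 1.1   0.26 -0.05  1.26 -0.    1.42]
xyz [[-0.92, 0.81, 0.13], [-0.96, 0.76, 0.13], [-1.0, 0.72, 0.13], [-1.03, 0.67, 0.13], [-1.06, 0.61, 0.13], [-1.09, 0.56, 0.13], [-1.12, 0.51, 0.13], [-1.14, 0.45, 0.13], [-1.16, 0.39, 0.13], [-1.18, 0.33, 0.13], [-1.2, 0.27, 0.13], [-1.21, 0.22, 0.13], [-1.22, 0.16, 0.13], [-1.22, 0.09, 0.13], [-1.23, 0.03, 0.13], [-1.23, -0.03, 0.13], [-1.22, -0.09, 0.13], [-1.22, -0.15, 0.13], [-1.21, -0.21, 0.13], [-1.2, -0.27, 0.13], [-1.18, -0.33, 0.13], [-1.17, -0.39, 0.13], [-1.14, -0.44, 0.13], [-1.12, -0.5, 0.13]]
ang [[-0.0, 0.0, -0.47], [-0.0, 0.0, -0.47], [-0.0, 0.0, -0.47], [-0.0, 0.0, -0.47], [-0.0, 0.0, -0.47], [-0.0, 0.0, -0.47], [-0.0, 0.0, -0.47], [-0.0, 0.0, -0.47], [-0.0, 0.0, -0.47], [-0.0, 0.0, -0.47], [-0.0, 0.0, -0.47], [-0.0, 0.0, -0.47], [-0.0, 0.0, -0.47], [-0.0, 0.0, -0.47], [-0.0, 0.0, -0.47], [-0.0, 0.0, -0.47], [-0.0, 0.0, -0.47], [-0.0, 0.0, -0.47], [-0.0, 0.0, -0.47], [-0.0, 0.0, -0.47], [-0.0, 0.0, -0.47], [-0.0, 0.0, -0.47], [-0.0, 0.0, -0.47], [-0.0, 0.0, -0.47]]
load [ 0.54372639 -0.03491968]
nest [ 0.54016269 -0.01321024]
pin [0.52590786 0.07362754]
c0 [0.44771809 0.16719762]
c1 [0.57008042 0.18728397]
```

play_rows(claw=[-1,-1,-1,-1,-1,-1,-1,-1,-1,-1], xyz=[[-0.5,0.4,0],[-0.92,0.81,0],[-0.92,0.81,0],[-0.92,0.81,0],[-0.92,0.81,0],[-0.92,0.81,0],[-0.92,0.81,0],[-0.92,0.81,0],[-0.92,0.81,0],[-0.92,0.81,0]], angular=[[0,0,0],[0,0,0],[0,0,0],[0,0,0],[0,0,0],[0,0,0],[0,0,0],[0,0,0],[0,0,0],[0,0,0]])

```text
t: 1.35
tcp_pos: [0.3009, 0.174, 0.2026]
eef_rot: [2.547, 1.839, 0.0]
wrist_force: [0.1, 0.4, -0.3]
width: 1.002
```

play_rows(claw=[-1,-1,-1,-1,-1,-1,-1,-1,-1,-1], xyz=[[-0.92,0.81,0],[-0.92,0.81,0],[-0.92,0.81,0],[-0.92,0.81,0],[-0.92,0.81,0],[-0.92,0.81,0],[-0.92,0.81,0],[-0.92,0.81,0],[-0.92,0.81,0],[-0.92,0.81,0]], angular=[[0,0,0],[0,0,0],[0,0,0],[0,0,0],[0,0,0],[0,0,0],[0,0,0],[0,0,0],[0,0,0],[0,0,-0.3]])

```text
t: 2.6
tcp_pos: [0.4444, -0.164, 0.2026]
eef_rot: [-2.517, -1.879, 0.0]
wrist_force: [0.6, -1.0, 0.2]
width: 1.001
```

Run:
```python
from plan import *
show();plan([.511,-.315,.11],2.442,11)
```

```text
t 2.60 tcp [ 0.4444 -0.164   0.2026] phi 1.2825 z [-0.  0. -1.] F [ 0.6 -1.   0.2] Tq [-0.01 -0.03 -0.02] w 1.001 q [-0.53  0.18 -0.17  1.23 -0.   -0.24]
xyz [[-0.38, 0.32, 0.28], [-0.41, 0.28, 0.28], [-0.44, 0.24, 0.28], [-0.46, 0.19, 0.28], [-0.48, 0.14, 0.28], [-0.49, 0.09, 0.28], [-0.5, 0.04, 0.28], [-0.5, -0.02, 0.28], [-0.5, -0.07, 0.28], [-0.49, -0.12, 0.28], [-0.47, -0.17, 0.28]]
ang [[-0.0, -0.0, -1.01], [-0.0, -0.0, -1.01], [-0.0, -0.0, -1.01], [-0.0, -0.0, -1.01], [-0.0, -0.0, -1.01], [-0.0, -0.0, -1.01], [-0.0, -0.0, -1.01], [-0.0, -0.0, -1.01], [-0.0, -0.0, -1.01], [-0.0, -0.0, -1.01], [-0.0, -0.0, -1.01]]
```

play_rows(claw=[-1,-1,-1,-1,-1,-1,-1,-1,-1,-1], xyz=[[-0.38,0.32,0.28],[-0.41,0.28,0.28],[-0.44,0.24,0.28],[-0.46,0.19,0.28],[-0.48,0.14,0.28],[-0.49,0.09,0.28],[-0.5,0.04,0.28],[-0.5,-0.02,0.28],[-0.5,-0.07,0.28],[-0.49,-0.12,0.28]], angular=[[0,0,-1],[0,0,-1],[0,0,-1],[0,0,-1],[0,0,-1],[0,0,-1],[0,0,-1],[0,0,-1],[0,0,-1],[0,0,-1]])

```text
t: 3.85
tcp_pos: [0.5046, -0.3006, 0.1185]
eef_rot: [-1.236, -2.888, 0.0]
wrist_force: [0.8, -0.8, 0.2]
width: 1.004
```

Run:
```python
from plan import *
show();plan([.511,-.315,.06],2.442,4)
```

```text
t 3.85 tcp [ 0.5046 -0.3006  0.1185] phi 2.3327 z [-0.  0. -1.] F [ 0.8 -0.8  0.2] Tq [-0.04 -0.11 -0.03] w 1.004 q [-0.68  0.41 -0.06  1.1  -0.   -1.44]
xyz [[-0.12, -0.04, 0.49], [-0.12, -0.05, 0.49], [-0.12, -0.05, 0.49], [-0.12, -0.05, 0.49]]
ang [[-0.0, -0.0, -0.26], [-0.0, -0.0, -0.26], [-0.0, -0.0, -0.26], [-0.0, -0.0, -0.26]]
```

play_rows(claw=[-1,-1,-1,-1,-1,-1,-1,-1,-1,-1], xyz=[[-0.12,-0.04,0.49],[-0.12,-0.05,0.49],[-0.12,-0.05,0.49],[-0.12,-0.05,0.49],[0,0,0.5],[0,0,0.5],[0,0,0.5],[0,0,0.3],[0,0,0.2],[0,0,0]], angular=[[0,0,-0.26],[0,0,-0.26],[0,0,-0.26],[0,0,-0.26],[0,0,0],[0,0,0],[0,0,0],[0,0,0],[0,0,0],[0,0,0]])

```text
t: 5.1
tcp_pos: [0.5119, -0.314, -0.0003]
eef_rot: [-1.082, -2.949, -0.0]
wrist_force: [0.5, -0.3, -1.0]
width: 0.999
```

Run:
```python
from plan import *
show();plan([.511,-.315,-0.002],2.442,1)
f=grab("side","s1");crop(f,330,280,100,110,5,"pics/s1c.png")
```

```text
t 5.10 tcp [ 5.119e-01 -3.140e-01 -3.000e-04] phi 2.4385 z [-0.  0. -1.] F [ 0.5 -0.3 -1. ] Tq [0.   0.02 0.05] w 0.999 q [-0.69  0.52 -0.22  0.83  0.   -1.55]
xyz [[0.0, -0.04, 0.06]]
ang [[0.0, -0.0, -0.03]]
```

View pics/s1c.png

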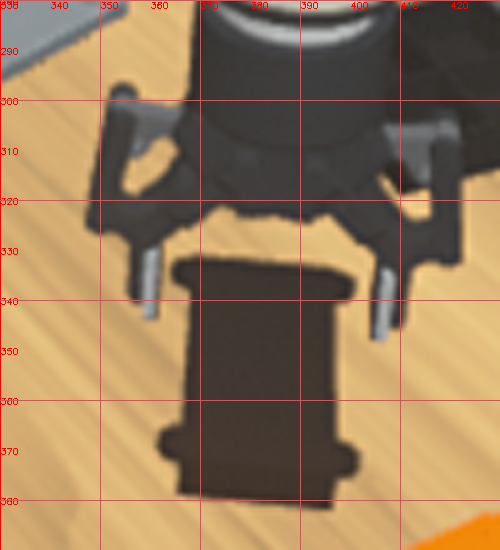

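Run:
```python
from h import *
S=load("s1");c=np.array([.5119,-.314]);u=np.array([np.cos(2.4385),np.sin(2.4385)])
for s in(-1,1): print(proj(S,np.r_[c+s*.0425*u,.013]))
print(proj(S,np.r_[.511,-.315,.021]))
```

```text
[[402.36758274 355.36070466]]
[[361.2337527  351.32911761]]
[[381.94622199 350.94622478]]
```

Run:
```python
from plan import *
f=grab("top","t1");crop(f,370,200,110,90,7,"pics/t1c.png")
c=np.array([.5119,-.314]);u=np.array([np.cos(2.4385),np.sin(2.4385)])
for z in(.013,.03,.06,.1):
  for s in(-1,1): print(z,proj(f,np.r_[c+s*.0425*u,z]))
```

```text
0.013 [[429.96451437 240.4608193 ]]
0.013 [[409.16318347 265.91483021]]
0.03 [[431.49403558 239.41483807]]
0.03 [[410.46577171 265.15316044]]
0.06 [[434.28006749 237.50957706]]
0.06 [[412.83904939 263.76542039]]
0.1 [[438.17786635 234.84402104]]
0.1 [[416.16069694 261.82313467]]
```

View pics/t1c.png

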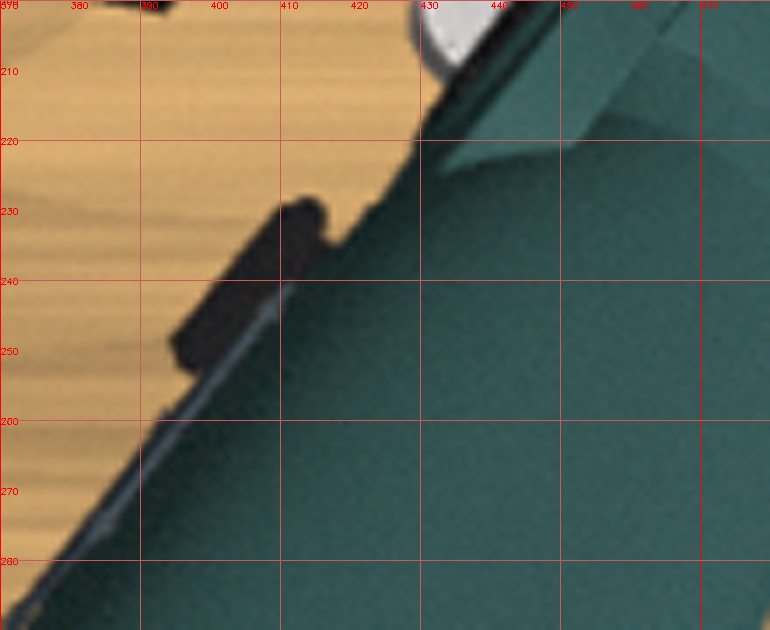

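Run:
```python
from plan import *
S=load("side0");print(proj(S,[[.1649,.4981,.2023],[.1649,.4981,.2153],[.1649,.4981,.2353]]))
u=np.array([np.cos(1.251),np.sin(1.251),0])*.0425
for z in (.2023,.2153,.2353): print(proj(S,[np.array([.1649,.4981,z])+s*u for s in(-1,1)]))
crop(S,60,100,60,80,8,"pics/g0.png")
T=load("top0");crop(T,0,370,100,80,7,"pics/g0t.png")
for z in (.2023,.2153,.2353): print(proj(T,[np.array([.1649,.4981,z])+s*u for s in(-1,1)]))
```

```text
[[104.72293035 174.29392082]
 [103.61493358 169.90658748]
 [101.88757755 163.0667781 ]]
[[102.42552799 180.1523477 ]
 [106.89676168 168.75060278]]
[[101.27354852 175.67106805]
 [105.82974298 164.45373567]]
[[ 99.4769425  168.68214672]
 [104.16686809 157.75736531]]
[[ 74.7360717  412.96803727]
 [ 36.4324018  399.92833586]]
[[ 72.38397509 413.82757571]
 [ 33.67850981 400.64772578]]
[[ 68.66604269 415.18623836]
 [ 29.32570366 401.78479465]]
```

View pics/g0.png

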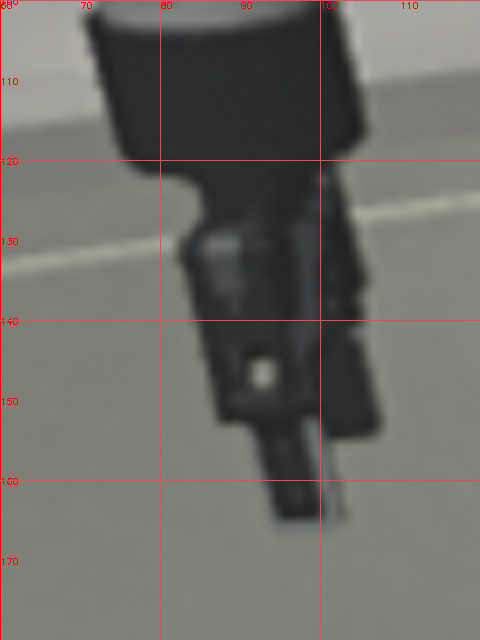

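View pics/g0t.png

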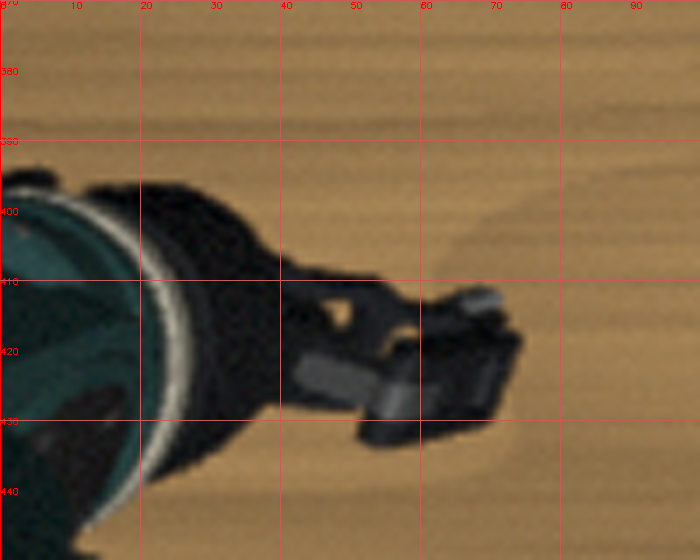

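play_rows(claw=[-0.6,-0.5,-0.5,-0.5,-0.5,-0.5,-0.5,-0.5,-0.5,-0.5], squeeze=30, xyz=[[0,-0.04,0.0],[0,0,0],[0,0,0],[0,0,0],[0,0,0],[0,0,0],[0,0,0],[0,0,0],[0,0,0],[0,0,0]], angular=[[0,0,0],[0,0,0],[0,0,0],[0,0,0],[0,0,0],[0,0,0],[0,0,0],[0,0,0],[0,0,0],[0,0,0]])

```text
t: 6.45
tcp_pos: [0.5112, -0.315, -0.0001]
eef_rot: [-1.082, -2.949, -0.0]
wrist_force: [0.1, 0.2, -0.1]
width: 0.752
```

Run:
```python
from plan import *
show()
f=grab("side","s2");crop(f,330,280,100,110,5,"pics/s2c.png")
```

```text
t 6.45 tcp [ 5.112e-01 -3.150e-01 -1.000e-04] phi 2.4385 z [-0.  0. -1.] F [ 0.1  0.2 -0.1] Tq [ 0.04  0.01 -0.05] w 0.752 q [-0.69  0.52 -0.22  0.83  0.   -1.56]
```

View pics/s2c.png

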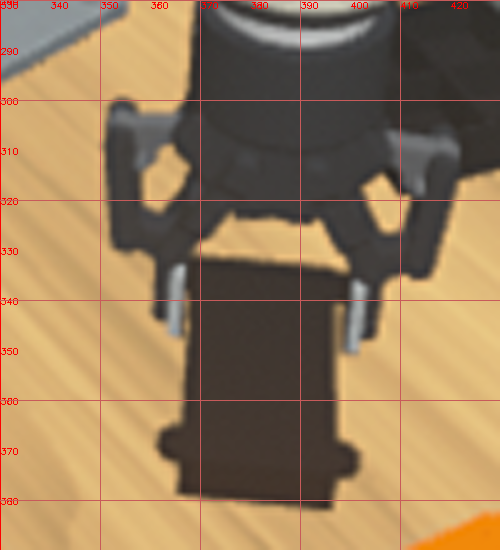

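play_rows(claw=[-0.4,-0.3,-0.2,-0.2,-0.2,-0.2,-0.2,-0.2,-0.2,-0.2], squeeze=30, xyz=[[0,0,0],[0,0,0],[0,0,0],[0,0,0],[0,0,0],[0,0,0],[0,0,0],[0,0,0],[0,0,0],[0,0,0]], angular=[[0,0,0],[0,0,0],[0,0,0],[0,0,0],[0,0,0],[0,0,0],[0,0,0],[0,0,0],[0,0,0],[0,0,0]])

```text
t: 7.75
tcp_pos: [0.5112, -0.315, -0.0001]
eef_rot: [1.082, 2.949, 0.0]
wrist_force: [-0.0, -0.2, 0.1]
width: 0.602
```

Run:
```python
from plan import *
show()
f=grab("side","s3");crop(f,330,280,100,110,5,"pics/s3c.png")
```

```text
t 7.75 tcp [ 5.112e-01 -3.150e-01 -1.000e-04] phi 2.4385 z [ 0.  0. -1.] F [-0.  -0.2  0.1] Tq [0.01 0.03 0.  ] w 0.602 q [-0.69  0.52 -0.22  0.83  0.   -1.56]
```

View pics/s3c.png

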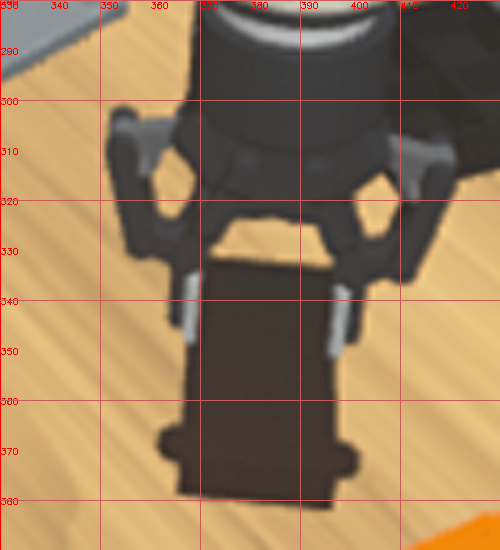

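play_rows(claw=[-0.7,-0.8,-0.8,-0.8,-0.8,-0.8,-0.8,-0.8,-0.8,-0.8], xyz=[[0,0,0],[0,0,0],[0,0,0],[0,0,0],[0,0,0.15],[0,0,0.15],[0,0,0.15],[0,0,0.1],[0,0,0.05],[0,0,0]], angular=[[0,0,0],[0,0,0],[0,0,0],[0,0,0],[0,0,0],[0,0,0],[0,0,0],[0,0,0],[0,0,0],[0,0,0]])

```text
t: 9.05
tcp_pos: [0.5112, -0.315, -0.0182]
eef_rot: [-1.082, -2.949, -0.0]
wrist_force: [-0.4, -1.4, -0.4]
width: 0.899
```

Run:
```python
from plan import *
show()
f=grab("side","s4");crop(f,330,280,100,110,5,"pics/s4c.png")
```

```text
t 9.05 tcp [ 0.5112 -0.315  -0.0182] phi 2.4385 z [-0.  0. -1.] F [-0.4 -1.4 -0.4] Tq [-0.02  0.   -0.01] w 0.899 q [-0.69  0.54 -0.25  0.79  0.   -1.56]
```

View pics/s4c.png

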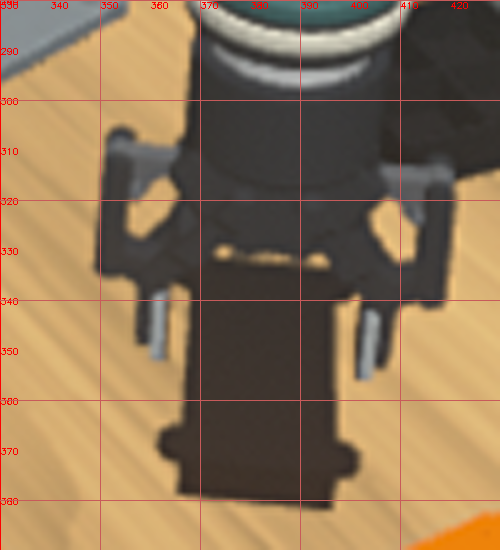

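play_rows(claw=[-0.8,-0.8,-0.8,-0.8,-0.8,-0.8,-0.8,-0.8,-0.8,-0.8], xyz=[[0,0,0.1],[0,0,0.1],[0,0,0.1],[0,0,0.05],[0,0,0.05],[0,0,0],[0,0,0],[0,0,0],[0,0,0],[0,0,0]], angular=[[0,0,0],[0,0,0],[0,0,0],[0,0,0],[0,0,0],[0,0,0],[0,0,0],[0,0,0],[0,0,0],[0,0,0]])

```text
t: 10.35
tcp_pos: [0.5112, -0.315, -0.0301]
eef_rot: [-1.082, -2.949, 0.0]
wrist_force: [0.6, -0.6, -0.5]
width: 0.899
```

Run:
```python
from plan import *
show()
f=grab("side","s5");crop(f,330,280,100,110,5,"pics/s5c.png")
```

```text
t 10.35 tcp [ 0.5112 -0.315  -0.0301] phi 2.4385 z [-0. -0. -1.] F [ 0.6 -0.6 -0.5] Tq [ 0.01  0.   -0.01] w 0.899 q [-0.69  0.55 -0.26  0.76 -0.   -1.56]
```

View pics/s5c.png

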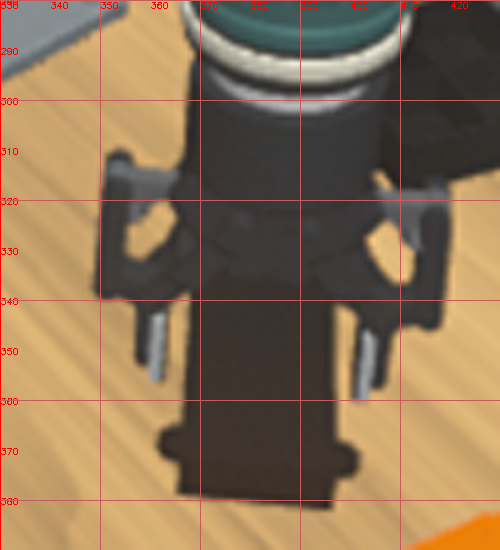

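Run:
```python
from plan import *
S=load("s5");c=np.array([.5112,-.315]);p=2.4385;u=np.array([np.cos(p),np.sin(p)]);v=np.array([np.sin(p),-np.cos(p)])
T=S["camera_from_world"];print("cam",-T[:3,:3].T@T[:3,3])
for z in(0,.01,.02):
  for k in(-11,11): print(z,k,proj(S,[np.r_[c+s*.038*u+k/1000*v,z] for s in(1,-1)]).round(1).tolist())
```

```text
cam [ 0.0262521  -0.83581118  0.6977515 ]
0 -11 [[362.8, 360.3], [399.7, 364.0]]
0 11 [[363.4, 352.8], [399.6, 356.4]]
0.01 -11 [[363.0, 356.8], [400.2, 360.5]]
0.01 11 [[363.6, 349.3], [400.0, 352.9]]
0.02 -11 [[363.3, 353.2], [400.6, 356.9]]
0.02 11 [[363.9, 345.8], [400.5, 349.3]]
```

play_rows(claw=[-0.5,0,0,0,0,0,0,0,0,0], squeeze=40, xyz=[[0,0,0.05],[0,0,0],[0,0,0],[0,0,0],[0,0,0],[0,0,0],[0,0,0],[0,0,0],[0,0,0],[0,0,0]], angular=[[0,0,0],[0,0,0],[0,0,0],[0,0,0],[0,0,0],[0,0,0],[0,0,0],[0,0,0],[0,0,0],[0,0,0]])

```text
t: 11.65
tcp_pos: [0.5112, -0.315, -0.0316]
eef_rot: [1.082, 2.949, 0.0]
wrist_force: [-0.7, 1.4, 4.1]
width: 0.718
```

Run:
```python
from plan import *
show()
```

```text
t 11.65 tcp [ 0.5112 -0.315  -0.0316] phi 2.4385 z [ 0. -0. -1.] F [-0.7  1.4  4.1] Tq [0.06 0.04 0.03] w 0.718 q [-0.69  0.55 -0.26  0.76  0.   -1.56]
```

play_rows(claw=[0,0,0,0,0,0,0,0,0,0], xyz=[[0,0,-0.2],[0,0,-0.5],[0,0,-0.8],[0,0,-0.9],[0,0,-0.9],[0,0,-0.9],[0,0,-0.9],[0,0,-0.6],[0,0,-0.2],[0,0,0]], angular=[[0,0,0],[0,0,0],[0,0,0],[0,0,0],[0,0,0],[0,0,0],[0,0,0],[0,0,0],[0,0,0],[0,0,0]])

```text
t: 12.9
tcp_pos: [0.5112, -0.315, 0.1456]
eef_rot: [1.082, 2.949, -0.0]
wrist_force: [-0.1, 0.4, -2.5]
width: 0.712
```

Run:
```python
from plan import *
show();plan([*fixw(0,-22),.145],.1627+np.pi,14)
grab("side","s6")
```

```text
t 12.90 tcp [ 0.5112 -0.315   0.1456] phi 2.4385 z [ 0. -0. -1.] F [-0.1  0.4 -2.5] Tq [ 0.03 -0.01 -0.02] w 0.712 q [-0.69  0.41  0.02  1.18 -0.   -1.56]
xyz [[0.37, 0.56, 0.0], [0.34, 0.58, 0.0], [0.3, 0.6, 0.0], [0.26, 0.62, 0.0], [0.22, 0.63, 0.0], [0.18, 0.65, 0.0], [0.14, 0.66, 0.0], [0.1, 0.66, 0.0], [0.06, 0.67, 0.0], [0.02, 0.67, 0.0], [-0.02, 0.67, 0.0], [-0.06, 0.67, 0.0], [-0.1, 0.66, 0.0], [-0.14, 0.66, 0.0]]
ang [[-0.0, 0.0, -0.59], [-0.0, 0.0, -0.59], [-0.0, 0.0, -0.59], [-0.0, 0.0, -0.59], [-0.0, 0.0, -0.59], [-0.0, 0.0, -0.59], [-0.0, 0.0, -0.59], [-0.0, 0.0, -0.59], [-0.0, 0.0, -0.59], [-0.0, 0.0, -0.59], [-0.0, 0.0, -0.59], [-0.0, 0.0, -0.59], [-0.0, 0.0, -0.59], [-0.0, 0.0, -0.59]]
```

View pics/s6.png

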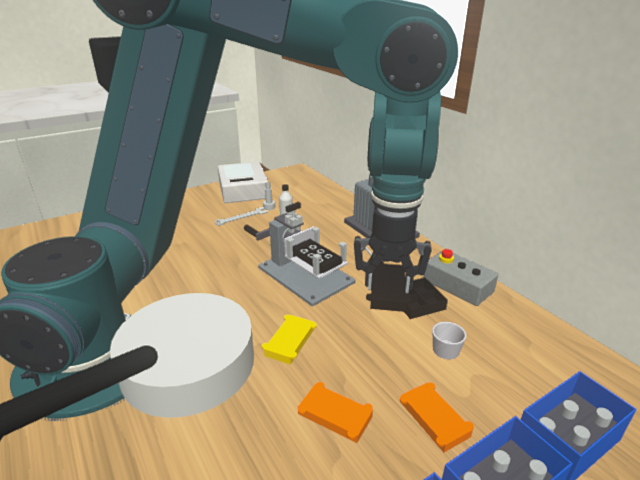

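play_rows(claw=[0,0,0,0,0,0,0,0,0,0], xyz=[[0.2,0.3,0],[0.36,0.57,0],[0.3,0.6,0],[0.26,0.62,0],[0.22,0.63,0],[0.18,0.65,0],[0.14,0.66,0],[0.1,0.66,0],[0.06,0.67,0],[0.02,0.67,0]], angular=[[0,0,-0.59],[0,0,-0.59],[0,0,-0.59],[0,0,-0.59],[0,0,-0.59],[0,0,-0.59],[0,0,-0.59],[0,0,-0.59],[0,0,-0.59],[0,0,-0.59]])

```text
t: 14.2
tcp_pos: [0.5334, -0.1228, 0.1454]
eef_rot: [0.127, 3.139, 0.0]
wrist_force: [0.2, -0.3, -0.8]
width: 0.717
```

Run:
```python
from plan import *
show();plan([*fixw(0,-22),.145],.1627+np.pi,6)
```

```text
t 14.20 tcp [ 0.5334 -0.1228  0.1454] phi 3.0605 z [ 0.  0. -1.] F [ 0.2 -0.3 -0.8] Tq [ 0.03 -0.05  0.  ] w 0.717 q [-0.38  0.32 -0.12  1.13  0.   -1.86]
xyz [[-0.02, 0.49, 0.0], [-0.04, 0.49, 0.0], [-0.06, 0.49, 0.0], [-0.08, 0.49, 0.0], [-0.1, 0.48, 0.0], [-0.12, 0.48, 0.0]]
ang [[0.0, 0.0, -0.39], [0.0, 0.0, -0.39], [0.0, 0.0, -0.39], [0.0, 0.0, -0.39], [0.0, 0.0, -0.39], [0.0, 0.0, -0.39]]
```

play_rows(claw=[0,0,0,0,0,0,0,0,0,0], xyz=[[-0.02,0.49,0],[-0.04,0.49,0],[-0.06,0.49,0],[-0.08,0.48,0],[-0.1,0.4,0],[-0.08,0.25,0],[0,0.1,0],[0,0,0],[0,0,0],[0,0,0]], angular=[[0,0,-0.39],[0,0,-0.39],[0,0,-0.39],[0,0,-0.39],[0,0,-0.39],[0,0,-0.3],[0,0,0],[0,0,0],[0,0,0],[0,0,0]])

```text
t: 15.45
tcp_pos: [0.5438, -0.0431, 0.1454]
eef_rot: [-0.235, 3.133, -0.0]
wrist_force: [0.6, 0.2, -1.9]
width: 0.716
```

Run:
```python
from plan import *
show();plan([*fixw(0,-22),.09],.1627+np.pi,1)
f=grab("side","s7");crop(f,250,170,120,120,5,"pics/s7c.png")
```

```text
t 15.45 tcp [ 0.5438 -0.0431  0.1454] phi -2.9918 z [ 0. -0. -1.] F [ 0.6  0.2 -1.9] Tq [-0.03  0.01  0.  ] w 0.716 q [-0.23  0.32 -0.12  1.13 -0.   -1.95]
xyz [[-0.04, 0.27, 1.85]]
ang [[-0.0, 0.0, -0.12]]
```

View pics/s7c.png

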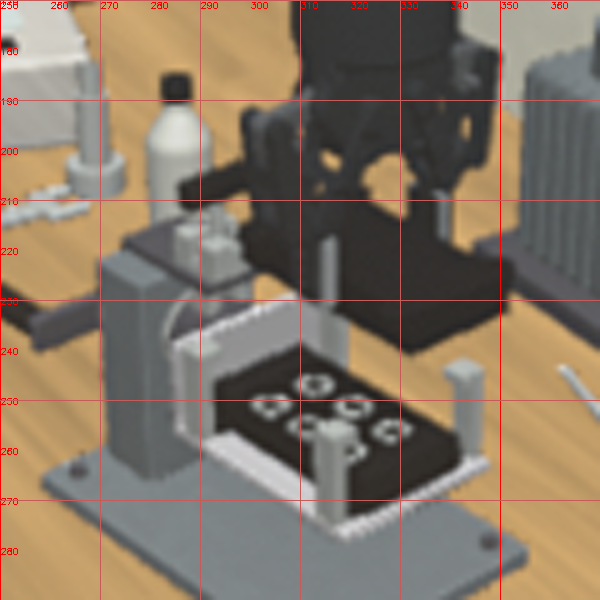

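Run:
```python
from plan import *
f=load("s7");p=-2.9918+np.pi;c,s=np.cos(p),np.sin(p);M=np.array([[c,-s,0],[s,c,0],[0,0,1]])
for z in(0,.021):
  for x,y in((-.031,-.06),(.031,-.06),(.031,.06),(-.031,.06)): print(z,x,y,proj(f,M@[x,y,z]+[.5438,-.0431,.177]).round(1))
print(proj(f,M@[.032+.008*.7,-.05-.008*.7,.021]+[.5438,-.0431,.177]))
```

```text
0 -0.031 -0.06 [[331.8 241.1]]
0 0.031 -0.06 [[351.7 232.2]]
0 0.031 0.06 [[317.7 214.1]]
0 -0.031 0.06 [[298.1 221.8]]
0.021 -0.031 -0.06 [[332.  232.9]]
0.021 0.031 -0.06 [[352.  224.2]]
0.021 0.031 0.06 [[317.7 206.4]]
0.021 -0.031 0.06 [[298. 214.]]
[[352.7609012  222.56646538]]
```

play_rows(claw=[0,0,0,0,0,0,0,0,0,0], xyz=[[-0.04,0.15,0],[0,0.12,0],[0,0,0.3],[0,0,0.4],[0,0,0.4],[0,0,0.3],[0,0,0],[0,0,0],[0,0,0],[0,0,0]], angular=[[0,0,-0.12],[0,0,0],[0,0,0],[0,0,0],[0,0,0],[0,0,0],[0,0,0],[0,0,0],[0,0,0],[0,0,0]])

```text
t: 16.75
tcp_pos: [0.5439, -0.0347, 0.1036]
eef_rot: [-0.256, 3.131, -0.0]
wrist_force: [0.1, -0.2, -1.8]
width: 0.717
```

Run:
```python
from plan import *
show();plan([*fixw(0,-22),.0624],.1627+np.pi,1)
f=grab("side","s8");crop(f,250,190,120,110,5,"pics/s8c.png")
f=grab("top","t8");crop(f,240,190,100,80,7,"pics/t8c.png")
```

```text
t 16.75 tcp [ 0.5439 -0.0347  0.1036] phi -2.9786 z [ 0. -0. -1.] F [ 0.1 -0.2 -1.8] Tq [0.02 0.02 0.03] w 0.717 q [-0.21  0.35 -0.2   1.02  0.   -1.95]
xyz [[0.01, -0.01, 1.37]]
ang [[-0.0, 0.0, 0.0]]
```

View pics/s8c.png

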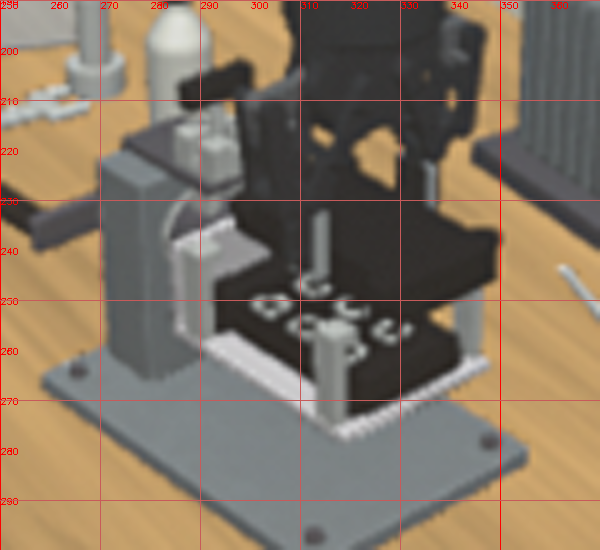

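View pics/t8c.png

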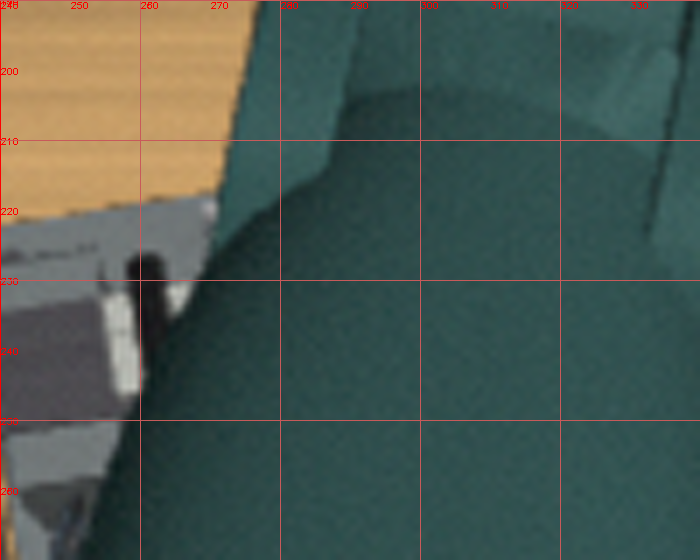

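play_rows(claw=[0,0,0,0,0,0,0,0,0,0], xyz=[[0,0,0.3],[0,0,0.3],[0,0,0.3],[0,0,0.2],[0,0,0.1],[0,0,0.05],[0,0,0.03],[0,0,0],[0,0,0],[0,0,0]], angular=[[0,0,0],[0,0,0],[0,0,0],[0,0,0],[0,0,0],[0,0,0],[0,0,0],[0,0,0],[0,0,0],[0,0,0]])

```text
t: 18.1
tcp_pos: [0.5438, -0.0346, 0.0651]
eef_rot: [-0.256, 3.131, -0.0]
wrist_force: [0.2, 0.2, -2.2]
width: 0.718
```

Run:
```python
from plan import *
show()
f=grab("side","s9");crop(f,250,190,120,110,5,"pics/s9c.png")
```

```text
t 18.10 tcp [ 0.5438 -0.0346  0.0651] phi -2.9786 z [ 0. -0. -1.] F [ 0.2  0.2 -2.2] Tq [0.02 0.04 0.03] w 0.718 q [-0.21  0.38 -0.27  0.92  0.   -1.95]
```

View pics/s9c.png

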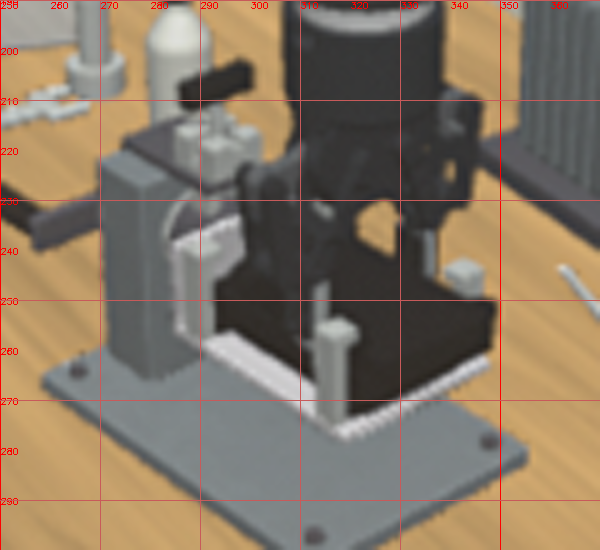

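play_rows(claw=[0,0,0,0,0,0,0,0,0,0], xyz=[[0,0,0.03],[0,0,0.03],[0,0,0.02],[0,0,0],[0,0,0],[0,0,0],[0,0,0],[0,0,0],[0,0,0],[0,0,0]], angular=[[0,0,0],[0,0,0],[0,0,0],[0,0,0],[0,0,0],[0,0,0],[0,0,0],[0,0,0],[0,0,0],[0,0,0]])

```text
t: 19.4
tcp_pos: [0.5437, -0.0346, 0.0626]
eef_rot: [0.256, -3.131, 0.0]
wrist_force: [0.3, 0.1, -2.8]
width: 0.72
```

Run:
```python
from plan import *
show()
```

```text
t 19.40 tcp [ 0.5437 -0.0346  0.0626] phi -2.9786 z [-0. -0. -1.] F [ 0.3  0.1 -2.8] Tq [0.02 0.07 0.04] w 0.720 q [-0.21  0.38 -0.28  0.92 -0.   -1.95]
```

play_rows(claw=[0,0,0,0,0,0,0,0,0,0], xyz=[[0,0,0.02],[0,0,0.02],[0,0,0.02],[0,0,0],[0,0,0],[0,0,0],[0,0,0],[0,0,0],[0,0,0],[0,0,0]], angular=[[0,0,0],[0,0,0],[0,0,0],[0,0,0],[0,0,0],[0,0,0],[0,0,0],[0,0,0],[0,0,0],[0,0,0]])

```text
t: 20.65
tcp_pos: [0.5439, -0.0347, 0.0623]
eef_rot: [-0.256, 3.13, -0.001]
wrist_force: [-8.3, 1.8, 23.5]
width: 0.717
```

Run:
```python
from plan import *
show()
```

```text
t 20.65 tcp [ 0.5439 -0.0347  0.0623] phi -2.9786 z [ 0.001 -0.    -1.   ] F [-8.3  1.8 23.5] Tq [0.29 1.81 0.01] w 0.717 q [-0.21  0.38 -0.28  0.92 -0.   -1.95]
```

play_rows(claw=[0,0,0,0,0,0,0,0,0,0], xyz=[[0,0,-0.05],[0,0,0],[0,0.1,0],[0,0.13,0],[0,0.13,0],[0,0.13,0],[0,0.1,0],[0,0.06,0],[0,0,0],[0,0,0]], angular=[[0,0,0],[0,0,0],[0,0,0],[0,0,0],[0,0,0],[0,0,0],[0,0,0],[0,0,0],[0,0,0],[0,0,0]])

```text
t: 21.9
tcp_pos: [0.5406, -0.0151, 0.0624]
eef_rot: [-0.256, 3.131, 0.001]
wrist_force: [0.1, -0.8, 5.0]
width: 0.716
```

Run:
```python
from plan import *
show();plan([*fixw(0,0),.0624],.1627+np.pi,1)
```

```text
t 21.90 tcp [ 0.5406 -0.0151  0.0624] phi -2.9785 z [ 0.     0.001 -1.   ] F [ 0.1 -0.8  5. ] Tq [-0.19 -0.3  -0.04] w 0.716 q [-0.18  0.37 -0.29  0.91  0.   -1.91]
xyz [[0.0, 0.07, -0.0]]
ang [[0.01, 0.0, 0.0]]
```

play_rows(claw=[0,0,0,0,0,0,0,0,0,0], xyz=[[0,0.03,0],[0,0.03,0],[0,0.03,0],[0,0.02,0],[0,0,0],[0,0,0],[0,0,0],[0,0,0],[0,0,0],[0,0,0]], angular=[[0,0,0],[0,0,0],[0,0,0],[0,0,0],[0,0,0],[0,0,0],[0,0,0],[0,0,0],[0,0,0],[0,0,0]])

```text
t: 23.15
tcp_pos: [0.5402, -0.0123, 0.0624]
eef_rot: [-0.255, 3.131, -0.0]
wrist_force: [1.5, -4.2, 6.3]
width: 0.718
```

Run:
```python
from plan import *
show();plan([*fixw(0,0),.0624],.1627+np.pi,1)
```

```text
t 23.15 tcp [ 0.5402 -0.0123  0.0624] phi -2.9788 z [ 0. -0. -1.] F [ 1.5 -4.2  6.3] Tq [-0.69 -0.28  0.  ] w 0.718 q [-0.17  0.37 -0.29  0.91 -0.   -1.91]
xyz [[0.01, -0.03, -0.0]]
ang [[-0.0, 0.0, 0.0]]
```

play_rows(claw=[0,0,0,0,0,0,0,0,0,0], xyz=[[0,0.02,0],[0,0.02,0],[0,0,0],[0,0,0],[0,0,0],[0,0,0],[0,0,0],[0,0,0],[0,0,0],[0,0,0]], angular=[[0,0,0],[0,0,0],[0,0,0],[0,0,0],[0,0,0],[0,0,0],[0,0,0],[0,0,0],[0,0,0],[0,0,0]])

```text
t: 24.4
tcp_pos: [0.54, -0.0111, 0.0624]
eef_rot: [-0.255, 3.131, -0.0]
wrist_force: [0.3, -3.4, 5.0]
width: 0.717
```

Run:
```python
from plan import *
show()
```

```text
t 24.40 tcp [ 0.54   -0.0111  0.0624] phi -2.9788 z [ 0. -0. -1.] F [ 0.3 -3.4  5. ] Tq [-0.7  -0.28 -0.08] w 0.717 q [-0.17  0.37 -0.29  0.91 -0.   -1.91]
```

play_rows(claw=[0,0,0,0,0,0,0,0,0,0], xyz=[[0,0.02,0],[0,0.02,0],[0,0.02,0],[0,0,0],[0,0,0],[0,0,0],[0,0,0],[0,0,0],[0,0,0],[0,0,0]], angular=[[0,0,0],[0,0,0],[0,0,0],[0,0,0],[0,0,0],[0,0,0],[0,0,0],[0,0,0],[0,0,0],[0,0,0]])

```text
t: 25.65
tcp_pos: [0.5397, -0.01, 0.0624]
eef_rot: [-0.255, 3.131, -0.002]
wrist_force: [0.8, -8.5, 4.6]
width: 0.713
```

Run:
```python
from plan import *
show()
f=grab("side","s10");crop(f,250,190,120,110,5,"pics/s10c.png")
```

```text
t 25.65 tcp [ 0.5397 -0.01    0.0624] phi -2.9792 z [ 0.    -0.001 -1.   ] F [ 0.8 -8.5  4.6] Tq [-1.6  -0.34  0.  ] w 0.713 q [-0.17  0.37 -0.29  0.91 -0.   -1.9 ]
```

View pics/s10c.png

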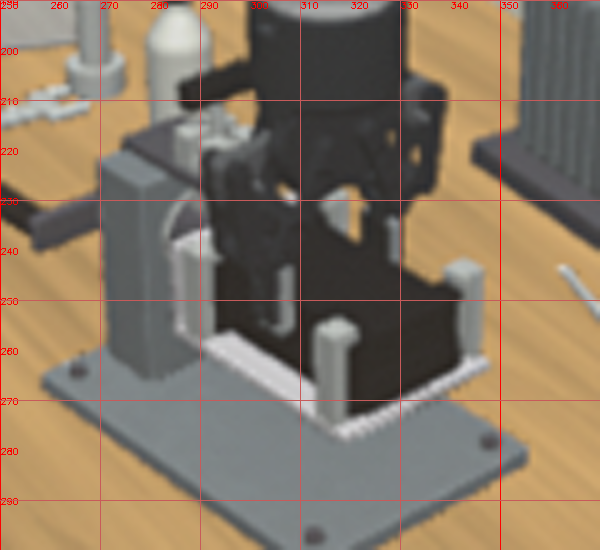

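play_rows(claw=[0,0,0,0,0,0,0,0,0,0], xyz=[[0,0.02,0],[0,0.02,0],[0,0,0],[0,0,0],[0,0,0],[0,0,0],[0,0,0],[0,0,0],[0,0,0],[0,0,0]], angular=[[0,0,0],[0,0,0],[0,0,0],[0,0,0],[0,0,0],[0,0,0],[0,0,0],[0,0,0],[0,0,0],[0,0,0]])

```text
t: 26.95
tcp_pos: [0.5397, -0.01, 0.0624]
eef_rot: [-0.253, 3.131, -0.006]
wrist_force: [0.9, -17.9, 4.1]
width: 0.718
```

Run:
```python
from plan import *
show()
```

```text
t 26.95 tcp [ 0.5397 -0.01    0.0624] phi -2.9801 z [ 0.    -0.004 -1.   ] F [  0.9 -17.9   4.1] Tq [-3.19 -0.35 -0.13] w 0.718 q [-0.17  0.37 -0.29  0.91 -0.   -1.9 ]
```

play_rows(claw=[0,0,-0.6,-0.9,-0.9,-0.9,-0.9,-0.9,-0.9,-0.9], xyz=[[0,-0.03,0],[0,-0.03,0],[0,0,0],[0,0,0],[0,0,0],[0,0,-0.3],[0,0,-0.6],[0,0,-0.9],[0,0,-0.9],[0,0,-0.9]], angular=[[0,0,0],[0,0,0],[0,0,0],[0,0,0],[0,0,0],[0,0,0],[0,0,0],[0,0,0],[0,0,0],[0,0,0]])

```text
t: 28.2
tcp_pos: [0.5396, -0.0097, 0.1718]
eef_rot: [-0.256, 3.131, -0.0]
wrist_force: [0.2, -0.5, 0.4]
width: 0.953
```

Run:
```python
from plan import *
show();plan([.5258,.0742,.19],.1627+np.pi/2,16)
f=grab("side","s11");crop(f,250,190,120,110,5,"pics/s11c.png")
```

```text
t 28.20 tcp [ 0.5396 -0.0097  0.1718] phi -2.9786 z [ 0.  0. -1.] F [ 0.2 -0.5  0.4] Tq [ 0.02 -0.02  0.03] w 0.953 q [-0.17  0.3  -0.08  1.19  0.   -1.9 ]
xyz [[-0.0, 0.18, -0.04], [0.02, 0.18, -0.04], [0.03, 0.17, -0.04], [0.05, 0.17, -0.04], [0.07, 0.16, -0.04], [0.08, 0.16, -0.04], [0.1, 0.15, -0.04], [0.11, 0.14, -0.04], [0.13, 0.13, -0.04], [0.14, 0.11, -0.04], [0.15, 0.1, -0.04], [0.16, 0.08, -0.04], [0.16, 0.07, -0.04], [0.17, 0.05, -0.04], [0.17, 0.03, -0.04], [0.18, 0.02, -0.04]]
ang [[0.0, 0.0, 0.94], [0.0, 0.0, 0.94], [0.0, 0.0, 0.94], [0.0, 0.0, 0.94], [0.0, 0.0, 0.94], [0.0, 0.0, 0.94], [0.0, 0.0, 0.94], [0.0, 0.0, 0.94], [0.0, 0.0, 0.94], [0.0, 0.0, 0.94], [0.0, 0.0, 0.94], [0.0, 0.0, 0.94], [0.0, 0.0, 0.94], [0.0, 0.0, 0.94], [0.0, 0.0, 0.94], [0.0, 0.0, 0.94]]
```

View pics/s11c.png

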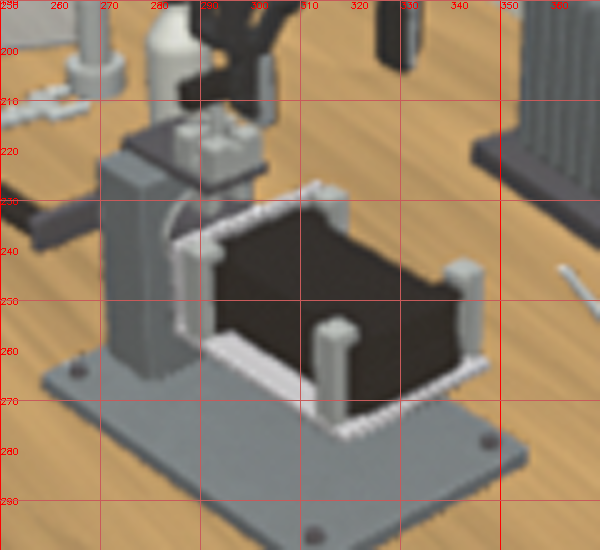

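play_rows(claw=[-0.9,-0.9,-0.9,-0.9,-0.9,-0.9,-0.9,-0.9,-0.9,-0.9], xyz=[[0,0.18,-0.3],[0.02,0.18,-0.2],[0.03,0.17,-0.1],[0.05,0.17,0],[0.07,0.16,0],[0.08,0.16,0],[0.1,0.15,0],[0.11,0.14,0],[0.13,0.13,0],[0.14,0.11,0]], angular=[[0,0,0.94],[0,0,0.94],[0,0,0.94],[0,0,0.94],[0,0,0.94],[0,0,0.94],[0,0,0.94],[0,0,0.94],[0,0,0.94],[0,0,0.94]])

```text
t: 29.5
tcp_pos: [0.5311, 0.0433, 0.1887]
eef_rot: [1.259, 2.878, 0.0]
wrist_force: [-0.5, 0.6, -1.0]
width: 0.952
```

play_rows(claw=[-0.7,-0.6,-0.5,-0.5,-0.5,-0.5,-0.5,-0.5,-0.5,-0.5], xyz=[[0.15,0.1,0],[0.16,0.08,0],[0.16,0.07,0],[0.17,0.05,0],[0.17,0.03,0],[0.18,0.02,0],[0,0,0],[0,0,0],[0,0,0],[0,0,0]], angular=[[0,0,0.94],[0,0,0.94],[0,0,0.94],[0,0,0.94],[0,0,0.94],[0,0,0.94],[0,0,0],[0,0,0],[0,0,0],[0,0,0]])

```text
t: 30.75
tcp_pos: [0.526, 0.0744, 0.1883]
eef_rot: [2.038, 2.391, -0.0]
wrist_force: [0.4, 0.5, 0.3]
width: 0.75
```

Run:
```python
from plan import *
show();plan([.5258,.0742,.135],.1627+np.pi/2,1)
f=grab("side","s12");crop(f,240,150,120,110,5,"pics/s12c.png")
```

```text
t 30.75 tcp [0.526  0.0744 0.1883] phi 1.7300 z [ 0. -0. -1.] F [0.4 0.5 0.3] Tq [ 0.03 -0.02 -0.02] w 0.750 q [-0.01  0.28 -0.07  1.23 -0.   -0.17]
xyz [[-0.01, -0.01, 1.78]]
ang [[0.0, 0.0, -0.03]]
```

View pics/s12c.png

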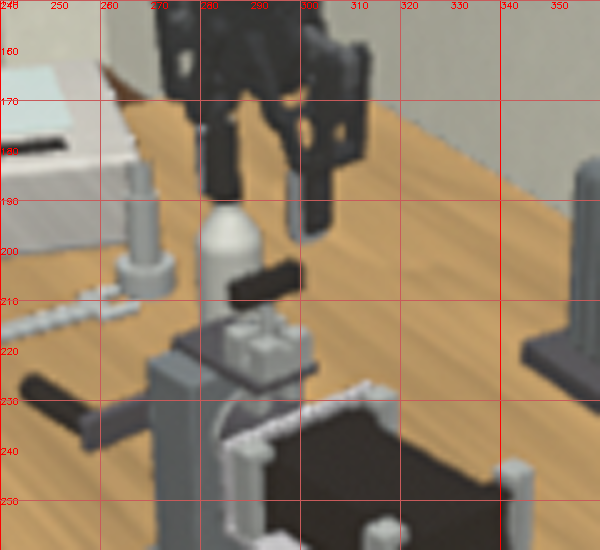

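Run:
```python
from plan import *
f=load("s12");u=np.array([np.cos(1.73),np.sin(1.73),0]);v=np.array([np.sin(1.73),-np.cos(1.73),0])
for z in(.215,.226,.236):
  for k in(-.011,.011): print(z,k,proj(f,[np.array([.526,.0744,z])+s*.032*u+k*v for s in(-1,1)]).round(1).tolist())
print(proj(f,[[.526,.0744,.1845],[.526,.0744,.226]]))
```

```text
0.215 -0.011 [[297.4, 201.4], [281.3, 193.0]]
0.215 0.011 [[304.4, 198.8], [288.2, 190.6]]
0.226 -0.011 [[297.3, 197.2], [281.1, 189.0]]
0.226 0.011 [[304.4, 194.7], [288.1, 186.6]]
0.236 -0.011 [[297.2, 193.4], [281.0, 185.3]]
0.236 0.011 [[304.3, 190.9], [288.0, 182.9]]
[[293.05543926 206.92288132]
 [292.60328208 191.78407438]]
```

play_rows(claw=[-0.5,-0.5,-0.5,-0.5,-0.5,-0.5,0,1,1,1], squeeze=50, xyz=[[0,0,0.3],[0,0,0.4],[0,0,0.4],[0,0,0.4],[0,0,0.2],[0,0,0],[0,0,0],[0,0,0],[0,0,0],[0,0,0]], angular=[[0,0,-0.03],[0,0,0],[0,0,0],[0,0,0],[0,0,0],[0,0,0],[0,0,0],[0,0,0],[0,0,0],[0,0,0]])

```text
t: 32.05
tcp_pos: [0.5261, 0.0747, 0.1376]
eef_rot: [2.034, 2.394, 0.001]
wrist_force: [-0.4, 1.7, 5.2]
width: 0.132
```

play_rows(claw=[1,1,1,1,1,1,1,1,1,1], xyz=[[0,0,0],[0,0,0],[0,0,0],[0,0,0],[0,0,0],[0,0,0],[0,0,0],[0,0,0],[0,0,0],[0,0,0]], angular=[[0,0,0],[0,0,0],[0,0,0],[0,0,0],[0,0,0],[0,0,0],[0,0,0],[0,0,0],[0,0,0],[0,0,0]])

```text
t: 33.3
tcp_pos: [0.5261, 0.0747, 0.1376]
eef_rot: [2.034, 2.394, 0.001]
wrist_force: [-2.1, 2.4, 6.5]
width: 0.13
```

Run:
```python
from plan import *
show()
f=grab("side","s13");crop(f,240,150,120,110,5,"pics/s13c.png")
```

```text
t 33.30 tcp [0.5261 0.0747 0.1376] phi 1.7329 z [ 0.001  0.    -1.   ] F [-2.1  2.4  6.5] Tq [ 0.4   0.23 -0.05] w 0.130 q [-0.01  0.3  -0.17  1.1   0.   -0.17]
```

View pics/s13c.png

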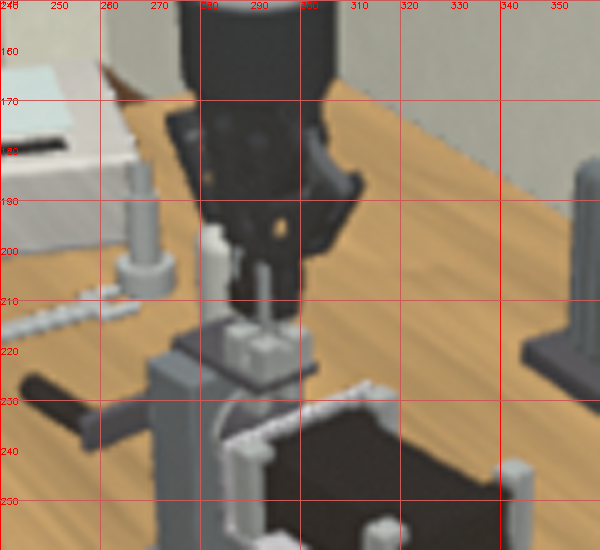

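play_rows(claw=[1,1,1,1,1,1,1,1,1,1], squeeze=60, xyz=[[0,0,-0.1],[0,0,-0.15],[0,0,-0.15],[0,0,-0.13],[0,0,-0.07],[0,0,0],[0,0,0],[0,0,0],[0,0,0],[0,0,0]], angular=[[0,0,0],[0,0,0],[0,0,0],[0,0,0],[0,0,0],[0,0,0],[0,0,0],[0,0,0],[0,0,0],[0,0,0]])

```text
t: 34.6
tcp_pos: [0.5259, 0.0747, 0.1551]
eef_rot: [-2.034, -2.394, -0.0]
wrist_force: [3.8, 4.2, -9.2]
width: 0.13
```

Run:
```python
from plan import *
show()
f=grab("side","s14");crop(f,240,150,120,110,5,"pics/s14c.png")
```

```text
t 34.60 tcp [0.5259 0.0747 0.1551] phi 1.7328 z [-0.  0. -1.] F [ 3.8  4.2 -9.2] Tq [ 0.88 -0.67 -0.01] w 0.130 q [-0.01  0.29 -0.14  1.14  0.   -0.17]
```

View pics/s14c.png

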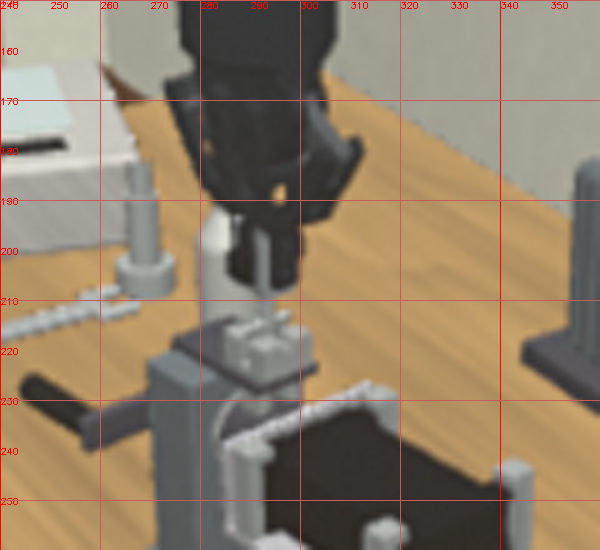

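play_rows(claw=[1,1,1,1,1,1,1,1,1,1], xyz=[[0,0,0],[0,0,0],[0,0,0],[0,0,0],[0,0,0],[0,0,0],[0,0,0],[0,0,0],[0,0,0],[0,0,0]], angular=[[0,0,0.3],[0,0,0.7],[0,0,1],[0,0,1],[0,0,1],[0,0,1],[0,0,1],[0,0,1],[0,0,1],[0,0,1]])

```text
t: 35.9
tcp_pos: [0.526, 0.0751, 0.1552]
eef_rot: [-2.901, -1.204, -0.001]
wrist_force: [3.9, 7.4, -9.3]
width: 0.13
```

Run:
```python
from plan import *
show()
```

```text
t 35.90 tcp [0.526  0.0751 0.1552] phi 0.7871 z [ 0.     0.001 -1.   ] F [ 3.9  7.4 -9.3] Tq [ 1.48 -0.82  0.05] w 0.130 q [-0.01  0.29 -0.14  1.14  0.    0.77]
```

play_rows(claw=[1,1,1,1,1,1,1,1,1,1], xyz=[[0,0,0],[0,0,0],[0,0,0],[0,0,0],[0,0,0],[0,0,0],[0,0,0.05],[0,0,0.1],[0,0,0.07],[0,0,0]], angular=[[0,0,1],[0,0,1],[0,0,1],[0,0,1],[0,0,1],[0,0,0.95],[0,0,0],[0,0,0],[0,0,0],[0,0,0]])

```text
t: 37.15
tcp_pos: [0.5263, 0.0752, 0.1488]
eef_rot: [-3.129, -0.263, -0.001]
wrist_force: [5.3, 8.4, -8.0]
width: 0.13
```

Run:
```python
from plan import *
show()
f=grab("side","s15");crop(f,240,150,120,110,5,"pics/s15c.png")
```

```text
t 37.15 tcp [0.5263 0.0752 0.1488] phi 0.1675 z [ 0.001  0.001 -1.   ] F [ 5.3  8.4 -8. ] Tq [ 1.69 -0.97  0.01] w 0.130 q [-0.01  0.3  -0.15  1.12  0.    1.39]
```

View pics/s15c.png

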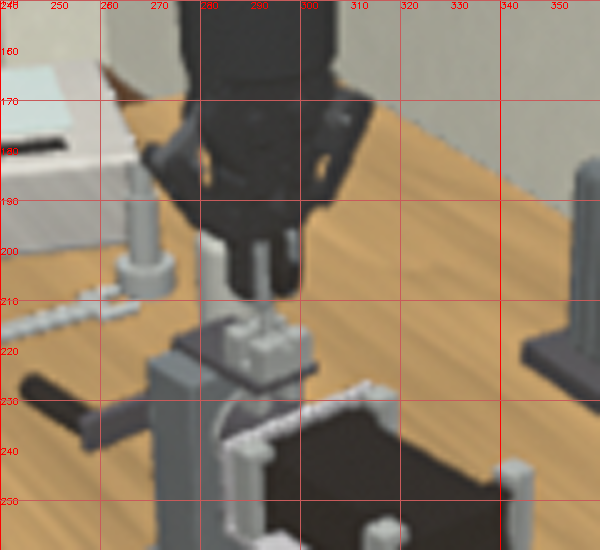

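play_rows(claw=[0.6,0.2,-0.2,-0.2,-0.2,-0.2,-0.2,-0.2,-0.2,-0.2], xyz=[[0,0,0],[0,0,0],[0,0,0],[0,0,0],[0,0,0],[0,0,-0.3],[0,0,-0.6],[0,0,-0.6],[0,0,-0.5],[0,0,0]], angular=[[0,0,0],[0,0,0],[0,0,0],[0,0,0],[0,0,0],[0,0,0],[0,0,0],[0,0,0],[0,0,0],[0,0,0]])

```text
t: 38.45
tcp_pos: [0.5266, 0.0746, 0.2099]
eef_rot: [3.13, 0.262, 0.003]
wrist_force: [0.4, -1.1, -0.2]
width: 0.602
```

Run:
```python
from plan import *
show();plan([*(fixw(-62,195)+[-.0003,.001]),.2],.1627,4)
f=grab("side","s16");crop(f,240,150,120,110,5,"pics/s16c.png")
```

```text
t 38.45 tcp [0.5266 0.0746 0.2099] phi 0.1672 z [ 0.002 -0.    -1.   ] F [ 0.4 -1.1 -0.2] Tq [ 0.    0.01 -0.02] w 0.602 q [-0.01  0.27 -0.02  1.28 -0.    1.39]
xyz [[-0.52, -0.9, 0.08], [-0.52, -0.9, 0.08], [-0.52, -0.89, 0.08], [-0.52, -0.89, 0.08]]
ang [[0.0, -0.01, 0.01], [0.0, -0.01, 0.01], [0.0, -0.01, 0.01], [0.0, -0.01, 0.01]]
```

View pics/s16c.png

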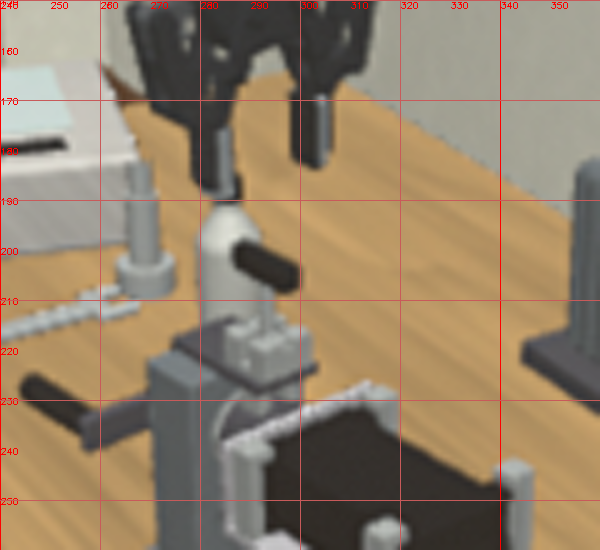

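play_rows(claw=[-0.2,-0.2,-0.2,-0.2,-0.2,-0.2,-0.2,-0.2,-0.2,-0.2], xyz=[[-0.26,-0.45,0],[-0.52,-0.9,0],[-0.52,-0.9,0],[-0.52,-0.9,0],[-0.26,-0.45,0.2],[0,0,0.6],[0,0,0.8],[0,0,0.6],[0,0,0.2],[0,0,0]], angular=[[0,0,0.04],[0,0,0],[0,0,0],[0,0,0],[0,0,0],[0,0,0],[0,0,0],[0,0,0],[0,0,0],[0,0,0]])

```text
t: 39.75
tcp_pos: [0.4466, 0.171, 0.1365]
eef_rot: [3.131, 0.256, -0.001]
wrist_force: [-0.2, -0.8, 0.8]
width: 0.601
```

Run:
```python
from plan import *
show();plan([*(fixw(-62,195)+[-.0003,.001]),.044],.1627,1)
f=grab("side","s17");crop(f,210,150,120,110,5,"pics/s17c.png")
```

```text
t 39.75 tcp [0.4466 0.171  0.1365] phi 0.1629 z [-0.001 -0.    -1.   ] F [-0.2 -0.8  0.8] Tq [ 0.04 -0.01  0.01] w 0.601 q [ 0.2   0.22 -0.3   1.06 -0.    1.6 ]
xyz [[0.01, 0.03, 3.08]]
ang [[0.0, 0.01, 0.0]]
```

View pics/s17c.png

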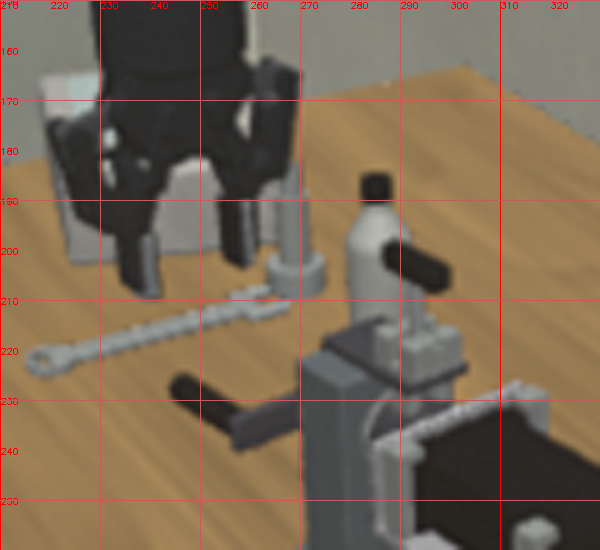

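Run:
```python
from plan import *
f=load("s17");u=np.array([np.cos(.163),np.sin(.163),0])
print(proj(f,[[.4466,.171,.095],[.4466,.171,.173]]),proj(f,[np.array([.4466,.171,.1735])+s*.0256*u for s in(-1,1)]))
```

```text
[[250.31794904 230.31425973]
 [248.08172674 204.05954318]] [[239.69661207 206.78407219]
 [256.23066699 201.05860957]]
```

play_rows(claw=[-0.2,-0.2,-0.2,-0.2,-0.2,-0.2,-0.2,0.4,1,1], squeeze=40, xyz=[[0,0,0.4],[0,0,0.6],[0,0,0.7],[0,0,0.7],[0,0,0.45],[0,0,0.2],[0,0,0],[0,0,0],[0,0,0],[0,0,0]], angular=[[0,0,0],[0,0,0],[0,0,0],[0,0,0],[0,0,0],[0,0,0],[0,0,0],[0,0,0],[0,0,0],[0,0,0]])

```text
t: 41.05
tcp_pos: [0.4479, 0.1713, 0.0458]
eef_rot: [-3.131, -0.256, -0.003]
wrist_force: [4.1, 0.7, 0.4]
width: 0.197
```

Run:
```python
from plan import *
show()
f=grab("side","s18");crop(f,210,150,120,110,5,"pics/s18c.png")
```

```text
t 41.05 tcp [0.4479 0.1713 0.0458] phi 0.1630 z [ 0.002  0.001 -1.   ] F [4.1 0.7 0.4] Tq [ 0.28 -0.82 -0.02] w 0.197 q [ 0.19  0.29 -0.46  0.81  0.    1.6 ]
```

View pics/s18c.png

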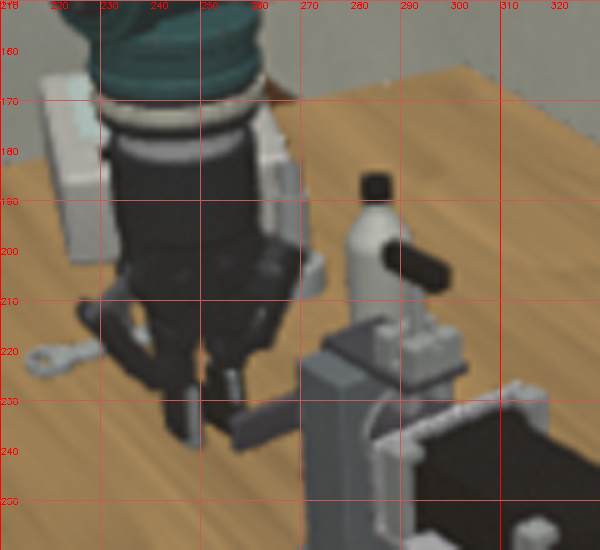

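play_rows(claw=[1,1,1,1,1,1,1,1,1,1], squeeze=60, xyz=[[0.03,0,-0.32],[0.08,0,-0.32],[0.12,0,-0.3],[0.17,0,-0.28],[0.21,0,-0.25],[0.25,0,-0.21],[0.28,0,-0.17],[0.3,0,-0.12],[0.31,0,-0.08],[0.32,0,-0.02]], angular=[[0,0,0],[0,0,0],[0,0,0],[0,0,0],[0,0,0],[0,0,0],[0,0,0],[0,0,0],[0,0,0],[0,0,0]])

```text
t: 42.35
tcp_pos: [0.508, 0.1811, 0.1078]
eef_rot: [3.131, 0.256, -0.001]
wrist_force: [-6.6, 0.5, 2.1]
width: 0.191
```

Run:
```python
from plan import *
show();print(fixw(0,195))
f=grab("side","s19");crop(f,210,150,130,120,5,"pics/s19c.png")
```

```text
t 42.35 tcp [0.508  0.1811 0.1078] phi 0.1630 z [-0.001 -0.    -1.   ] F [-6.6  0.5  2.1] Tq [-0.05  1.23 -0.16] w 0.191 q [ 0.19  0.33 -0.21  1.03  0.    1.6 ]
[0.50857528 0.17921438]
```

View pics/s19c.png

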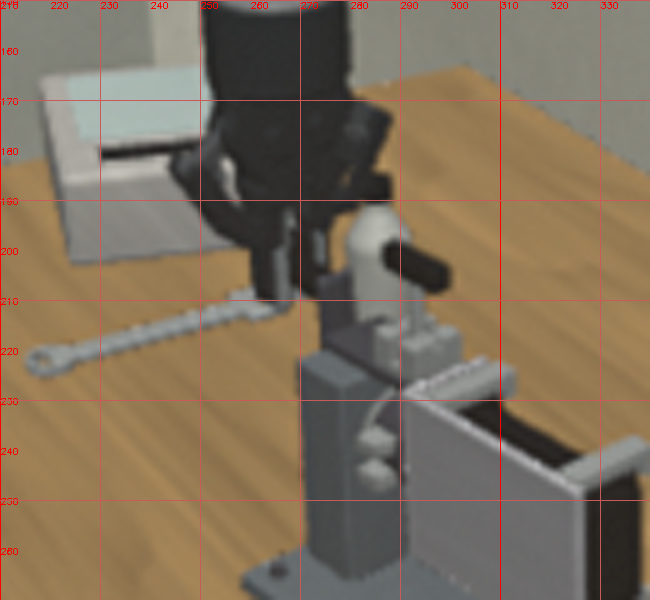

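play_rows(claw=[1,1,1,1,1,1,1,1,1,1], xyz=[[0.32,0,0.03],[0.31,0,0.08],[0.3,0,0.12],[0.28,0,0.17],[0.25,0,0.21],[0.21,0,0.25],[0.17,0,0.28],[0.12,0,0.3],[0.08,0,0.32],[0.03,0,0.32]], angular=[[0,0,0],[0,0,0],[0,0,0],[0,0,0],[0,0,0],[0,0,0],[0,0,0],[0,0,0],[0,0,0],[0,0,0]])

```text
t: 43.65
tcp_pos: [0.5705, 0.1914, 0.0455]
eef_rot: [-3.131, -0.256, -0.003]
wrist_force: [-2.4, 0.3, 8.1]
width: 0.191
```

Run:
```python
from plan import *
show();print(fixw(62,195))
f=grab("side","s20");crop(f,230,170,130,120,5,"pics/s20c.png")
```

```text
t 43.65 tcp [0.5705 0.1914 0.0455] phi 0.1630 z [ 0.002  0.    -1.   ] F [-2.4  0.3  8.1] Tq [ 0.05  0.64 -0.1 ] w 0.191 q [ 0.19  0.48 -0.15  0.94 -0.    1.6 ]
[0.56975644 0.18925756]
```

View pics/s20c.png

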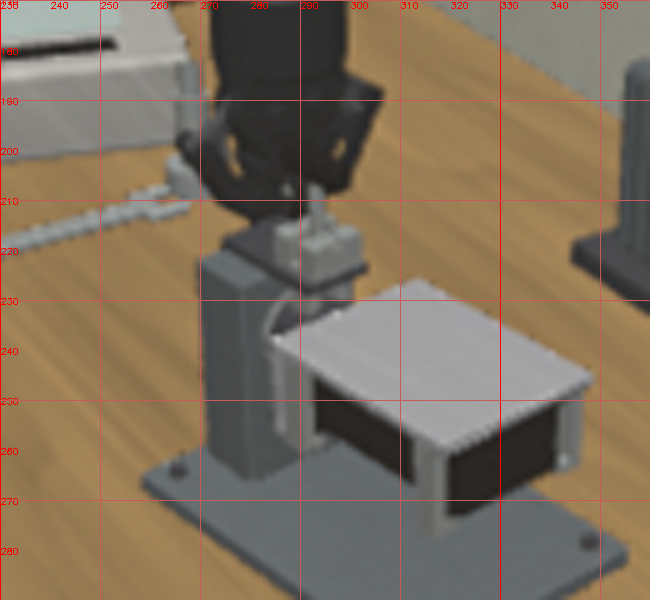

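play_rows(claw=[1,1,1,1,1,1,1,1,1,1], xyz=[[0,0,0.03],[0,0,0.03],[0,0,0.03],[0,0,0],[0,0,0],[0,0,0],[0,0,0],[0,0,0],[0,0,0],[0,0,0]], angular=[[0,0,0],[0,0,0],[0,0,0],[0,0,0],[0,0,0],[0,0,0],[0,0,0],[0,0,0],[0,0,0],[0,0,0]])

```text
t: 44.95
tcp_pos: [0.5708, 0.1914, 0.0448]
eef_rot: [-3.131, -0.256, -0.006]
wrist_force: [-8.6, -0.8, 27.8]
width: 0.192
```

Run:
```python
from plan import *
show()
```

```text
t 44.95 tcp [0.5708 0.1914 0.0448] phi 0.1630 z [ 0.004  0.    -1.   ] F [-8.6 -0.8 27.8] Tq [-0.32  1.5  -0.18] w 0.192 q [ 0.19  0.48 -0.16  0.93 -0.    1.6 ]
```

play_rows(claw=[1,1,0.4,-0.2,-0.2,-0.2,-0.2,-0.2,-0.2,-0.2], xyz=[[0,0,-0.05],[0,0,-0.03],[0,0,0],[0,0,0],[0,0,0],[0,0,-0.3],[0,0,-0.7],[0,0,-0.9],[0,0,-0.9],[0,0,-0.9]], angular=[[0,0,0],[0,0,0],[0,0,0],[0,0,0],[0,0,0],[0,0,0],[0,0,0],[0,0,0],[0,0,0],[0,0,0]])

```text
t: 46.2
tcp_pos: [0.5693, 0.1911, 0.1571]
eef_rot: [-3.131, -0.256, -0.001]
wrist_force: [0.3, -0.2, 0.1]
width: 0.603
```

play_rows(claw=[-0.2,-0.2,-0.2,-0.2,-0.2,-0.2,-0.2,-0.2,-0.2,-0.2], xyz=[[0,0,-0.9],[0,0,-0.7],[0,-0.5,-0.3],[0,-0.8,0],[0,-0.8,0],[0,-0.8,0],[0,-0.4,0],[0,0,0],[0,0,0],[0,0,0]], angular=[[0,0,0],[0,0,0],[0,0,0],[0,0,0],[0,0,0],[0,0,0],[0,0,0],[0,0,0],[0,0,0],[0,0,0]])

```text
t: 47.45
tcp_pos: [0.5534, 0.2882, 0.2126]
eef_rot: [3.131, 0.254, -0.0]
wrist_force: [-0.6, -0.6, 0.5]
width: 0.599
```

Run:
```python
from plan import *
show()
f=grab("side","s21");crop(f,230,170,130,120,5,"pics/s21c.png")
f=grab("top","t21");crop(f,200,190,140,100,5,"pics/t21c.png")
```

```text
t 47.45 tcp [0.5534 0.2882 0.2126] phi 0.1621 z [-0. -0. -1.] F [-0.6 -0.6  0.5] Tq [-0.    0.02 -0.08] w 0.599 q [ 0.35  0.44  0.25  1.38 -0.    1.76]
```

View pics/s21c.png

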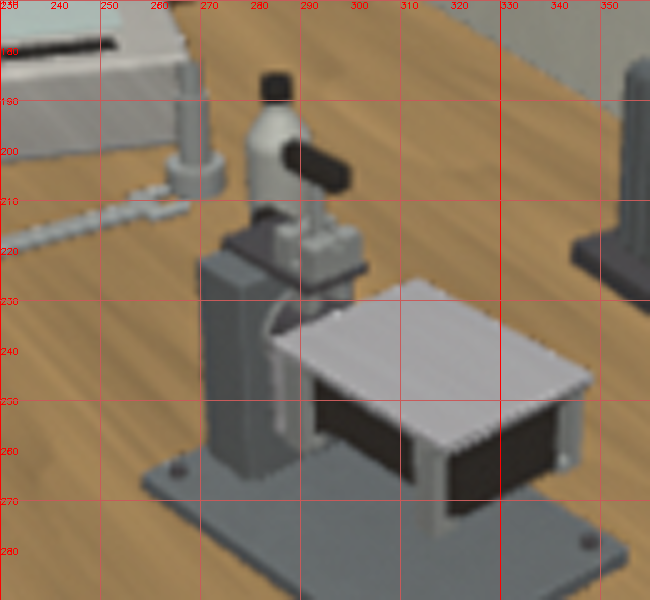

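View pics/t21.png

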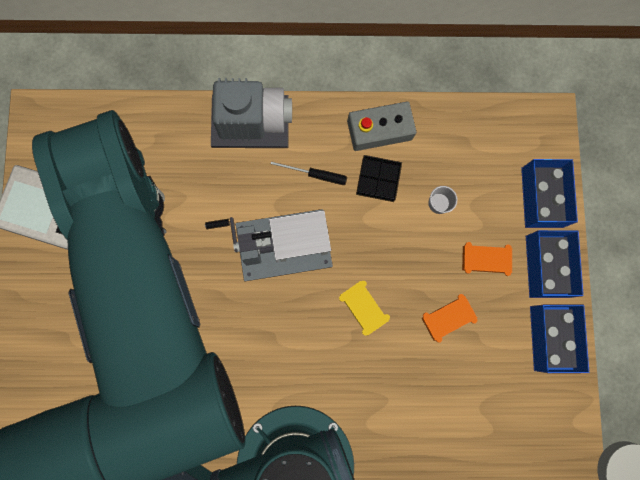

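The pin is parked crosswise at (293,203) in the side view. The nest is upside down and level, with the crank on the +x side at (218,224) in the top view. Nothing on the bench looks moved and the gripper is clear, so I'm handing in.

```bash
python3 -c "
from cell import job_done
print(job_done())"
```

```text
the job is handed in; nothing more can be done
None
```

I finished all the steps and handed the job in at about 47.5 s; it gave no verdict.

- **Tray:** I laid the empty tray face-down on the full one and slid it under the four hooks. It stopped hard against the end wall with an 18 N push.
- **Pin:** I lifted it 17.5 mm, turned it a quarter turn and let it down to about 11 mm. The pictures show it parked crosswise in the notch with nothing touching it.
- **Cradle:** I cranked it right over until it pressed against the stop at 28 N, then let go and drew the gripper clear.

**Last checks:**
- The side picture shows the nest level and upside down, with both trays held.
- The top picture shows the crank on the far side, and none of the bystanders I could see has moved. The arm hid the oiler, the spanner and the shaft from above. They look in place in the side view, where the crop cuts off the spanner's end.
- The wrist force is about zero.

**What I could not see or what disagreed:**
- The bushes are hidden between the trays, so I could not see them in their pockets.
- The fingertips sat about 30 mm higher than the reported tool point implies. I corrected for this from the pictures and from where things touched.
- The tray met the end wall about 2 mm farther along than my fixture estimate. I trusted the contact with the wall.

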